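# Unload the carved finials from the rotary index carving machine

## Task

Unload the finished batch from the carving machine into the felt-lined tray: pull the lock pin out of the rim so that the table can turn, and lay it in the tray as well. Each finial sits on a quarter-turn arbor: bring it round to the open front with the rim handles, twist it anticlockwise to its stop, lift it out and set it down on the tray's floor, not on top of another. Finish with the machine empty and its table clicked home on one of its four stops, and leave the gouges, wax jar and mallet alone.

Things in the scene. Friction and masses are not known exactly. Their poses are not given: they have to be found in the camera images.
- finial0: Finial in socket0. Four alike, 130 g: carved wooden block 40 x 40 x 40 mm with an 18 mm dome on top; under it a steel flange (50 mm across, 5 mm thick), then a 16 mm stem, 13.5 mm long, ending in a crossbar (32 x 7 x 6 mm). Origin: centre of the block (flange underside 25 mm below it, stem end 38.5 mm below, dome top 38 mm above). z: up the stem; x: along the crossbar; block faces look to x and y.
- finial1: Like finial0, in socket1. Locked, as all are at the start: the crossbar (x) points 48 to 58 degrees clockwise, seen from above, of its socket's slot. Turn anticlockwise: the stop comes 0 to 5 degrees past the slot's line, and within 6 degrees of that line the finial lifts straight out (24 mm to clear). It turns with little force.
- finial2: Like finial0, in socket2 (at the front at the start). Present finials are in their own sockets at the start; 3 or 4 are present.
- finial3: Like finial0, in socket3.
- stand: Rotary index carving machine, fixed: green cast base 230 mm across; origin on the bench, under the table's axis; its -x side is the open front for loading and unloading. On the +x side a column carries a carving spindle over the far station. Only the front station can be reached from above; the other three lie under the clear chip guard.
- guard_edge (a point): Middle of the front edge of the fixed clear chip guard: a level plate 4 mm thick, 20 mm in front (-x) of the table's axis, underside 170 mm above the bench; it reaches 165 mm to either side and 180 mm back (+x).
- turntable (a joint): Angle of the round table about its vertical axis, rad, 0 at the start, growing anticlockwise seen from above; turns endlessly both ways. A spring ball holds it at every quarter turn (0, pi/2, pi, ...); about 7 N at a handle pushes it over the ball, it turns freely between, and it snaps home by itself from within 2 degrees of a stop.
- lock_pin: Lock pin, 130 mm long, 90 g: steel shank 10 mm thick, square black head on top (20 x 20 mm, 25 mm high). Origin: middle of its length (head's centre 52.5 mm above, lower end 65 mm below); z along it to the head. At the start it stands loose in an upright bush at the front (14 mm square, 30 mm deep, mouth 42 mm above the bench) and through a rim notch, and keeps the table from turning.
- table_top (a point): Centre of the table's upper face (62 mm above the bench; disc 290 mm across), turning with it; x of this frame points at socket0. At the start it points along the stand's x, so that socket2 is at the front.
- socket0 (a point): Centre of socket0, top of its cover plate (80 mm above the bench, 18 mm above the table): a steel box 52 mm square at 100 mm from the table's axis, with a keyhole in its 6 mm cover plate: a 19 mm hole with a slot 38 x 13 mm whose long axis points at the table's axis. A seated flange lies on this plate. The frame is the table's, not the socket's own.
- socket1 (a point): Centre of socket1, top of its cover plate (80 mm above the bench, 18 mm above the table): a steel box 52 mm square at 100 mm from the table's axis, 90 degrees anticlockwise of socket0; slot as there, pointing at the axis. The frame is the table's, not the socket's own.
- socket2 (a point): Centre of socket2, top of its cover plate (80 mm above the bench, 18 mm above the table): a steel box 52 mm square at 100 mm from the table's axis, 180 degrees anticlockwise of socket0; slot as there, pointing at the axis. The frame is the table's, not the socket's own.
- socket3 (a point): Centre of socket3, top of its cover plate (80 mm above the bench, 18 mm above the table): a steel box 52 mm square at 100 mm from the table's axis, 270 degrees anticlockwise of socket0; slot as there, pointing at the axis. The frame is the table's, not the socket's own.
- handle0 (a point): Top of upright black handle 0 on the table's rim: 16 mm thick, 60 mm high above the table, at 125 mm from the axis, halfway between socket0 and socket1. Top 122 mm above the bench.
- handle1 (a point): Top of upright black handle 1 on the table's rim: 16 mm thick, 60 mm high above the table, at 125 mm from the axis, halfway between socket1 and socket2. Top 122 mm above the bench.
- handle2 (a point): Top of upright black handle 2 on the table's rim: 16 mm thick, 60 mm high above the table, at 125 mm from the axis, halfway between socket2 and socket3. Top 122 mm above the bench.
- handle3 (a point): Top of upright black handle 3 on the table's rim: 16 mm thick, 60 mm high above the table, at 125 mm from the axis, halfway between socket3 and socket0. Top 122 mm above the bench.
- tray: Loose wooden tray lined with green felt, 300 (x) x 210 (y) mm outside, 45 mm high, walls 8 mm, inner floor 8 mm above its underside; origin at the centre of the underside. 0.8 kg.
- gouge_a: Bystander: gouge lying on the bench near the robot, 230 mm long along x, 27 mm thick; origin on the bench at the ferrule.
- gouge_b: Bystander: gouge lying on the bench to the right of the machine, 240 mm long along x.
- wax_jar: Bystander: jar of wax, 72 mm across, 65 mm high, origin under its centre.
- mallet: Bystander: carver's mallet standing on its head, 80 mm across, 190 mm high, origin under its centre.

How it is judged (in metres and radians):
At the end, for the whole second after the job is handed in: Every finial that is present and the lock pin lies or stands at rest on the tray's floor, its origin inside the tray's walls and less than 60 mm above the tray's underside (so not on top of another); the table rests on one of its four stops to within 0.04 rad (x of finial0 in the frame of tray between -0.142 and 0.142 m and y of finial0 in the frame of tray between -0.097 and 0.097 m and z of finial0 in the frame of tray between 0.015 and 0.06 m and linear speed of each of finial0, finial1, finial2, finial3, lock_pin below 0.03 m/s and x of finial1 in the frame of tray between -0.142 and 0.142 m and y of finial1 in the frame of tray between -0.097 and 0.097 m and z of finial1 in the frame of tray between 0.015 and 0.06 m and x of finial2 in the frame of tray between -0.142 and 0.142 m and y of finial2 in the frame of tray between -0.097 and 0.097 m and z of finial2 in the frame of tray between 0.015 and 0.06 m and x of finial3 in the frame of tray between -0.142 and 0.142 m and y of finial3 in the frame of tray between -0.097 and 0.097 m and z of finial3 in the frame of tray between 0.015 and 0.06 m and x of lock_pin in the frame of tray between -0.142 and 0.142 m and y of lock_pin in the frame of tray between -0.097 and 0.097 m and z of lock_pin in the frame of tray between 0.005 and 0.06 m and (angle between the x axis of table_top and the x axis of stand, either way round below 0.04 rad or angle between the x axis of table_top and the y axis of stand, either way round below 0.04 rad) and velocity of joint turntable between -0.05 and 0.05 rad/s); the robot touches nothing.
It fails at once if the gouge near the robot is moved by more than 40 mm (distance of gouge_a from where it was at the start of the episode above 0.04 m).
It fails at once if the gouge on the right is moved by more than 40 mm (distance of gouge_b from where it was at the start of the episode above 0.04 m).
It fails at once if the wax jar is moved by more than 40 mm (distance of wax_jar from where it was at the start of the episode above 0.04 m).
It fails at once if the mallet is moved by more than 40 mm (distance of mallet from where it was at the start of the episode above 0.04 m).
Of finial0, finial1, finial2, finial3 only 3 to 4 are there at a start; the rules pass over those that are not, and their reading is None.
At some moment in a run one of tray may be knocked a few centimetres aside while the robot is not near it.
Once in a run the grip may slacken for a moment while it holds something.
It also fails if it takes over 210 s, if anything falls off the work surface, if the arm or the gripper's body presses on something with over 40 N, if the wrist force passes 120 N, or if a joint passes its speed limit or range.

## Robot

A 6-joint arm with a two-finger parallel gripper is mounted at the origin on the work surface. World frame = base frame: x ahead of the robot, y to its left, z up, the work surface at z = 0. Lengths are in m, angles in degrees, forces in N, time in s.
With the tool pointing down it reaches from about 0.375 to 0.9 m from the base axis. Payload 3.1 kg.
Tool frame: the origin (TCP) lies at the very end of the fingers, on their centre line; the grasp point (between the pads) lies 19 mm behind it; z points along the fingers, y is the line along which they close (so a half turn about z gives the same grasp; the last joint's range is limited). The gripper opens to 87 mm and grips with 3 to 60 N. Pads are 19 mm wide; open, the fingers measure 117 mm over their backs; the gripper's body (75 mm by 190 mm) begins 51 mm behind the grasp point.
Start: joints at [54.402, 30.224, 82.088, -0, 67.689, -10.227], TCP at [0.268, 0.565, 0.223] pointing down, gripper open.
Joint ranges: [-176.69, 176.69], [-43.24, 126.21], [12.49, 139.97], [-82, 262], [0, 151.66], [-163.58, 163.58]. Speed limits (degrees/s): [159.86, 159.86, 180, 180, 180, 180].

## Interface

Orientations are given as a 3x3 rotation matrix whose columns are the frame's x, y, z axes.
In Python, from rig import readout, viewer, ticket gives the robot as it stands.
- The arm moves only by the tool send_rows, never from a script. Its argument "moves" is a list of rows, each a list of 6 numbers: the shift along the tool's x, y, z in units of 250 mm (1.0 is 250 mm), then the turn, a rotation vector about the tool's x, y, z in units of 90 degrees (1.0 is 90 degrees). A call has 1 to 12 rows; each row is the pose to reach, as a shift and turn from the pose commanded when the call began, along the tool's axes at that moment; what a row does not reach only later rows make up. A row lasts 1/10 s, in which the tool goes at most 50 mm and 8.59 degrees, less where a joint would pass 70% of its speed; a pose out of reach is approached as far as the arm can. A call with a number of a shift or a turn outside -1 to 1 is refused whole. A call with a gripper value outside its range is refused whole. "grip" is the opening, from 0 (shut) to 1 (fully open), set as the call begins (left out, the last holds). The fingers move at their own pace and stop on an object; the grip force is fixed at half the most. Time passes only in rows, so rows that repeat a pose let the fingers close. It gives the time, the measured TCP pose, the force, the opening and the grip force at its end, in the units of the state.
- readout.read_state(): the state, without advancing time (a new reading comes with each control period).
- viewer.capture(name): name is "scene" or "side" or "wrist"; returns (picture, depth): 400x640x3 uint8, red, green, blue; 400x640 float32, m along the optical axis (not along the pixel's ray), 0 where there is no reading.
- viewer.camera_info(name): a dict with "fx", "fy", "cx", "cy" (pixels), "R" (3x3) and "t" (3): a world point X has camera coordinates R X + t; the wrist camera has in their place "tool_from_camera" (4x4, takes a point from camera to tool coordinates, whose origin is the TCP and whose axes are the flange's). Camera axes: x right, y down, z forward; pixel columns grow to the right and rows downward; lengths in m; the calibration is good to about 2 mm. A picture is of the moment at which its call begins: read the wrist's pose just before it. camera_info takes no time and is no camera call.
- ticket.hand_in(): hands the job in; it is judged then, once.
The state is a dict: "time_s": time; "joint_positions": joint angles; "qvel": joint speeds; "tau": joint torques, N m; "position": TCP position; "tcp_rot": TCP orientation; "force": force on the tool from outside, world axes, zero at the start; "moment": the same for the moment, N m; "opening": opening from 0.0 (shut) to 1.0 (fully open); "grasp_force": force on a finger pad.
Only numpy, scipy, OpenCV 4.12 (cv2) and the standard library are available. Lean on these libraries where they do the work, as an engineer would, in place of code of your own. Each camera call takes 0.05 s, during which the arm holds its last target. There are 200 camera calls.

## Working session

There is one attempt and no reset: what is moved stays moved. The work goes in short steps, Python scripts to look and compute and a tool call to move; the robot and the scene stay as the last step left them, time stands still between calls to the robot, and variables do not carry over. Pictures are saved under pics/ and viewed, at most 14 in all, crops included, and the job is handed in when it is done.

Besides the shell and the picture viewer there is one more tool, called after "Call:" as a command line: name --pt "numbers of a row" for each row, then --argument value for the rest. send_rows: Moves the arm, as the interface text tells. Shifts and turns lie within -1 to 1; 1 stands for 250 mm of shift or 90 degrees of turn. Its arguments: {"type":"object","properties":{"moves":{"type":"array"},"grip":{"type":"number"}},"required":["moves"]}

```bash
ls; mkdir -p pics; python3 - <<'E'
from rig import readout, viewer, ticket
import cv2,numpy as np
s=readout.read_state(); print(s['time_s'],s['position'],np.round(s['tcp_rot'],3),s['opening'],s['force'])
for n in ['scene','side']:
    p,d=viewer.capture(n); cv2.imwrite(f'pics/{n}0.png',p[:,:,::-1]); np.save(f'pics/{n}0.npy',d)
    c=viewer.camera_info(n); print(n,c['fx'],c['cx'],c['cy'],np.round(-np.array(c['R']).T@c['t'],3),np.round(c['R'],3).tolist())
print(np.round(viewer.camera_info('wrist')['tool_from_camera'],4))
E
```

```text
pics
0.0 [0.26733433 0.56412619 0.22156759] [[-0.904  0.428 -0.001]
 [ 0.428  0.904 -0.002]
 [ 0.    -0.002 -1.   ]] 1.000446153826908 [ 0.54500551  0.26477335 -0.41784568]
scene 465.3256555939972 323.25604261613415 202.83222687501052 [ 1.317 -0.56   1.057] [[0.549, 0.836, -0.002], [0.606, -0.4, -0.688], [-0.575, 0.376, -0.726]]
side 448.27610158122644 321.65416586886437 198.0710958068413 [ 0.003 -0.735  0.944] [[0.742, -0.67, -0.022], [-0.467, -0.493, -0.734], [0.481, 0.555, -0.679]]
[[-8.000e-04 -9.651e-01 -2.620e-01  7.170e-02]
 [ 1.000e+00 -6.000e-04 -8.000e-04  7.000e-04]
 [ 6.000e-04 -2.620e-01  9.651e-01 -1.619e-01]
 [ 0.000e+00  0.000e+00  0.000e+00  1.000e+00]]
```

View pics/scene0.png

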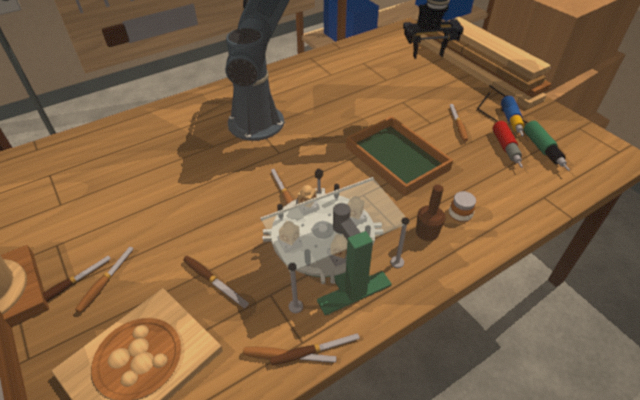

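View pics/side0.png

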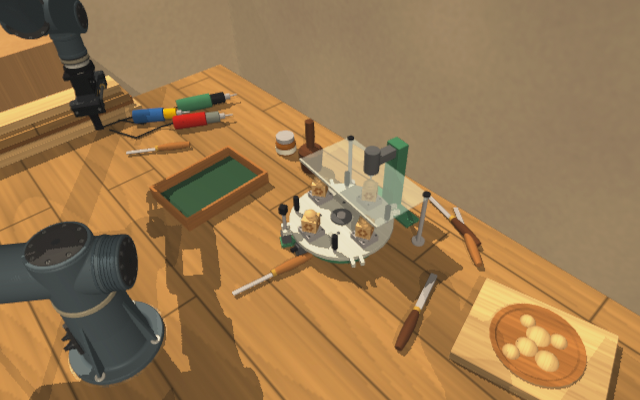

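The side view shows four finials near (319,190), (370,190), (311,222) and (364,228). The lock pin is near (283,212), black handles near (297,203) and (335,241), and the tray centre is near (210,187).

```bash
cat > h.py <<'E'
import numpy as np, cv2
from rig import readout, viewer, ticket
def cam(n,s=None):
    c=viewer.camera_info(n)
    if n!='wrist':
        R=np.array(c['R']);return c,R.T,-R.T@np.array(c['t'])
    s=s or readout.read_state(); T=np.array(c['tool_from_camera']); Rt=np.array(s['tcp_rot'])
    return c,Rt@T[:3,:3],Rt@T[:3,3]+np.array(s['position'])
def rays(uv,C):
    c,R,o=C; uv=np.atleast_2d(uv).astype(float)
    return o,np.c_[(uv[:,0]-c['cx'])/c['fx'],(uv[:,1]-c['cy'])/c['fy'],np.ones(len(uv))]@R.T
def plane(uv,z,C):
    o,d=rays(uv,C); return o+d*((z-o[2])/d[:,2])[:,None]
def cloud(d,C):
    v,u=np.mgrid[:d.shape[0],:d.shape[1]]; o,r=rays(np.c_[u.ravel(),v.ravel()],C)
    return (o+r*d.ravel()[:,None]).reshape(*d.shape,3)
def proj(X,C):
    c,R,o=C; p=(np.atleast_2d(X)-o)@R; return np.c_[p[:,0]/p[:,2]*c['fx']+c['cx'],p[:,1]/p[:,2]*c['fy']+c['cy']]
def snap(n,tag):
    s=readout.read_state(); p,d=viewer.capture(n); cv2.imwrite(f'pics/{tag}.png',p[:,:,::-1]); np.save(f'pics/{tag}.npy',d); return p,d,cam(n,s)
E
python3 - <<'E'
from h import *
C=cam('side'); d=np.load('pics/side0.npy'); im=cv2.imread('pics/side0.png'); P=cloud(d,C)
for u,v in [(200,195),(311,214),(319,182),(364,222),(370,184),(283,209),(297,198),(335,236),(341,216),(310,240)]: print(u,v,np.round(P[v,u],3),im[v,u])
# tray felt
hsv=cv2.cvtColor(im,cv2.COLOR_BGR2HSV)
m=cv2.inRange(hsv,(40,60,20),(90,255,160)); n,l,st,c=cv2.connectedComponentsWithStats(m)
for i in range(1,n):
    if st[i,4]>150: print(st[i],c[i])
# table top points: z near 62mm
X=P.reshape(-1,3); k=(abs(X[:,2]-.062)<.004)&(d.ravel()>0); lab=im.reshape(-1,3); k&=lab.min(1)>150
print(k.sum(),X[k].min(0),X[k].max(0))
cv2.imwrite('pics/crop1.png',cv2.resize(im[130:280,140:440],(800,400),interpolation=cv2.INTER_CUBIC))
E
```

```text
200 195 [0.401 0.305 0.005] [63 92 64]
311 214 [ 0.514 -0.102  0.138] [109 182 230]
319 182 [ 0.616 -0.019  0.133] [ 86 143 187]
364 222 [ 0.593 -0.213  0.136] [ 91 150 199]
370 184 [ 0.677 -0.152  0.173] [135 174 195]
283 209 [ 0.472 -0.041  0.14 ] [38 37 39]
297 198 [ 0.541 -0.012  0.116] [36 36 39]
335 236 [ 0.515 -0.19   0.124] [39 40 44]
341 216 [ 0.61  -0.113  0.073] [108 120 130]
310 240 [ 0.494 -0.118  0.067] [105 115 124]
[176  94  37  17 453] [194.38631347 102.5187638 ]
[387 137  22  39 481] [398.71725572 154.30561331]
[ 161  157   96   60 2533] [207.64508488 185.63560995]
[395 211  24  17 222] [407.13963964 218.70720721]
1483 [ 0.46381316 -0.25930839  0.0580001 ] [0.77802425 0.33845111 0.06581048]
```

View pics/crop1.png

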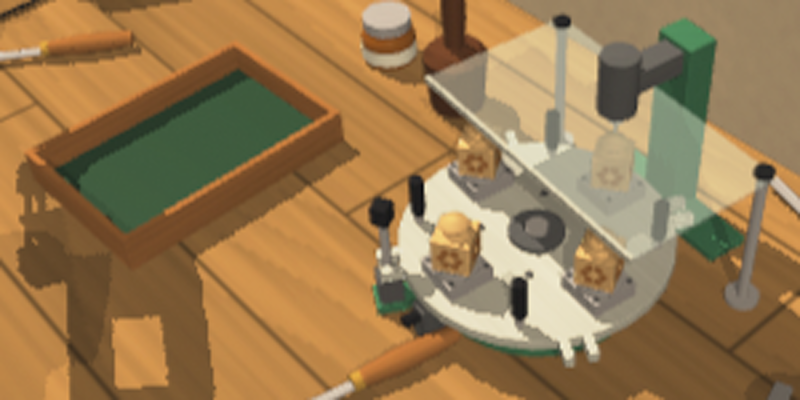

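The crop shows four finials. The front one is at crop (456,245), with the pin at (383,215) and its head up. The tray is clear, and gouge_a lies just in front of the machine.

```bash
python3 - <<'E'
from h import *
C=cam('side'); d=np.load('pics/side0.npy'); P=cloud(d,C); im=cv2.imread('pics/side0.png')
f=lambda a:np.array(a)*.375+[140,130]
H=plane(f([(416,180),(519,283),(661,203),(552,113)]),.122,C); print('handles',H.round(3),'c',H.mean(0).round(3)); print(np.linalg.norm(H-H.mean(0),axis=1))
a=np.degrees(np.arctan2(*(H-H.mean(0))[:,1::-1].T[::1])); print('ang',a)
G=plane(f([(428,78),(632,258)]),.172,C); print('guard',G.round(3),np.linalg.norm(G[0]-G[1]))
print('tray rim',plane(f([(235,50),(338,118),(130,250),(33,155)]),.045,C).round(3))
q=P[198:240,290:345].reshape(-1,3)
for name,(u0,v0,u1,v1) in dict(finF=(298,203,325,232),finL=(308,178,332,198),finR=(350,215,376,242)).items():
    X=P[v0:v1,u0:u1].reshape(-1,3); X=X[X[:,2]>.118]; print(name,X.mean(0).round(3),X.min(0).round(3),X.max(0).round(3))
X=P[200:216,276:292].reshape(-1,3); X=X[X[:,2]>.11]; print('head',X.mean(0).round(3),X.min(0).round(3),X.max(0).round(3))
print('gouge_a',P[262,295].round(3),P[290,240].round(3),'jar',P[135,285].round(3),'mallet',P[125,310].round(3))
E
```

```text
handles [[ 0.536 -0.014  0.122]
 [ 0.516 -0.188  0.122]
 [ 0.691 -0.207  0.122]
 [ 0.711 -0.033  0.122]] c [ 0.614 -0.111  0.122]
[0.12359422 0.12494708 0.12363654 0.12454916]
ang [ 128.64428477 -141.50795561  -51.17135627   38.51073212]
guard [[ 0.614  0.055  0.172]
 [ 0.578 -0.268  0.172]] 0.3257051022690073
tray rim [[0.575 0.399 0.045]
 [0.588 0.2   0.045]
 [0.298 0.177 0.045]
 [0.293 0.39  0.045]]
finF [ 0.509 -0.104  0.133] [ 0.003 -0.735  0.118] [ 0.542 -0.071  0.944]
finL [ 0.607 -0.041  0.151] [ 0.003 -0.735  0.118] [0.63  0.011 0.944]
finR [ 0.579 -0.233  0.16 ] [ 0.003 -0.735  0.118] [ 0.61  -0.183  0.944]
head [ 0.474 -0.035  0.132] [ 0.464 -0.044  0.113] [ 0.489 -0.02   0.143]
gouge_a [ 0.439 -0.117  0.022] [ 0.286 -0.083  0.009] jar [0.75  0.308 0.062] mallet [0.74  0.159 0.178]
```

```bash
cat >> h.py <<'E'
def to(x,y,z,yaw=None,s=None):
    """numbers for send_rows to bring TCP to world x,y,z with tool-y at yaw deg, tool down"""
    s=s or readout.read_state(); R=np.array(s['tcp_rot']); p=np.array(s['position'])
    sh=R.T@(np.array([x,y,z])-p)/.25
    cur=np.degrees(np.arctan2(R[1,1],R[0,1])); yaw=cur if yaw is None else yaw
    a=np.radians(yaw); Y=np.array([np.cos(a),np.sin(a),0]); Z=np.array([0,0,-1.]); G=np.c_[np.cross(Y,Z),Y,Z]
    rv=cv2.Rodrigues(R.T@G)[0].ravel()*180/np.pi/90
    print('row',np.round(np.r_[sh,rv],3).tolist(),'rows~',round(max(np.linalg.norm(sh)*250/50,np.linalg.norm(rv)*90/8.59),1),'cur',p.round(4),round(cur,1))
AX=np.array([.614,-.111]); YAW=-6.4
def mp(r,ang,ax=None):  # machine polar: ang from stand x
    a=np.radians(YAW+ang); return (AX if ax is None else ax)+r*np.array([np.cos(a),np.sin(a)])
E
python3 - <<'E'
from h import *
s=readout.read_state(); R=np.array(s['tcp_rot']); p=np.array(s['position'])
A=[]
for n in ['scene','side']:
    C=cam(n); d=np.load(f'pics/{n}0.npy'); X=cloud(d,C).reshape(-1,3)[d.ravel()>0]
    A.append((X-p)@R)
L=np.vstack(A); L=L[(abs(L[:,0])<.15)&(abs(L[:,1])<.15)&(L[:,2]>-.3)&(L[:,2]<.02)]
for z in np.arange(-.30,.02,.02):
    k=L[(L[:,2]>=z)&(L[:,2]<z+.02)]
    if len(k): print(round(z,2),len(k),k[:,:2].min(0).round(3),k[:,:2].max(0).round(3))
to(*mp(.13,180),.36,83.6)
E
```

```text
-0.3 150 [-0.062 -0.101] [-0.029  0.018]
-0.28 235 [-0.059 -0.058] [0.05  0.005]
-0.26 214 [-0.034 -0.04 ] [0.033 0.   ]
-0.24 216 [-0.033 -0.042] [0.033 0.006]
-0.22 310 [-0.036 -0.041] [0.035 0.032]
-0.2 332 [-0.041 -0.039] [0.033 0.036]
-0.18 549 [-0.042 -0.056] [0.041 0.033]
-0.16 284 [-0.036 -0.057] [0.037 0.019]
-0.14 326 [-0.028 -0.075] [0.029 0.068]
-0.12 1037 [-0.04  -0.102] [0.038 0.099]
-0.1 602 [-0.041 -0.099] [0.042 0.091]
-0.08 211 [-0.037 -0.094] [0.038 0.088]
-0.06 100 [-0.014 -0.064] [0.014 0.063]
-0.04 109 [-0.014 -0.064] [0.016 0.055]
-0.02 95 [-0.012 -0.059] [0.015 0.052]
0.0 6 [-0.009 -0.055] [0.008 0.05 ]
row [-1.918, -2.016, -0.55, -0.001, -0.0, -0.211] rows~ 14.2 cur [0.2674 0.5642 0.2216] 64.6
```

Call:
send_rows --pt "-0.95 -1 -0.3 0 0 0" --pt "-0.95 -1 -0.3 0 0 0" --pt "-0.95 -1 -0.3 0 0 0" --pt "-0.95 -1 -0.3 0 0 0" --pt "-0.95 -1 -0.3 0 0 0" --pt "-0.95 -1 -0.3 0 0 0" --pt "-0.95 -1 -0.3 0 0 0" --pt "-0.95 -1 -0.3 0 0 0"

```text
time_s: 0.9
position: [0.3775, 0.2329, 0.2986]
tcp_rot: [[-0.901, 0.435, 0.003], [0.435, 0.901, -0.001], [-0.003, 0.0, -1.0]]
force: [0.0, 0.9, -0.3]
opening: 1.001
grasp_force: 0.0
```

Call:
send_rows --pt "-0.97 -1 -0.25 0 0 -0.21" --pt "-0.97 -1 -0.25 0 0 -0.21" --pt "-0.97 -1 -0.25 0 0 -0.21" --pt "-0.97 -1 -0.25 0 0 -0.21" --pt "-0.97 -1 -0.25 0 0 -0.21" --pt "-0.97 -1 -0.25 0 0 -0.21" --pt "-0.97 -1 -0.25 0 0 -0.21" --pt "-0.97 -1 -0.25 0 0 -0.21" --pt "-0.97 -1 -0.25 0 0 -0.21" --pt "-0.97 -1 -0.25 0 0 -0.21"

```text
time_s: 1.9
position: [0.4869, -0.0918, 0.3592]
tcp_rot: [[-0.994, 0.113, -0.002], [0.113, 0.994, 0.002], [0.002, 0.002, -1.0]]
force: [-1.0, 0.2, -0.1]
opening: 0.999
grasp_force: 0.0
```

```bash
python3 - <<'E'
from h import *
p,d,C=snap('wrist','w1'); s=readout.read_state(); print(s['time_s'],s['position'],s['joint_positions'])
E
```

```text
1.95 [ 0.48654945 -0.09119686  0.359247  ] [-2.36040313e+01  1.17356503e+01  8.90209227e+01  4.84978715e-02
  7.93861390e+01 -1.07190917e+02]
```

View pics/w1.png

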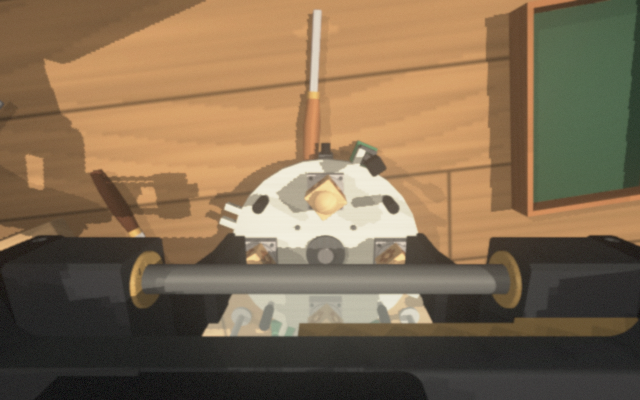

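The wrist view shows the front finial dome at (326,198), the pin head at (375,164) and handles at (262,204) and (391,203). The tray is at the right, with its left wall at about u=522.

```bash
python3 - <<'E'
from h import *
s=readout.read_state(); C=cam('wrist',s); d=np.load('pics/w1.npy'); im=cv2.imread('pics/w1.png'); P=cloud(d,C)
for n,(u0,v0,u1,v1),zl in [('head',(360,148,390,180),(.1,.16)),('fin',(295,170,360,225),(.1,.16)),('finblock',(295,170,360,225),(.117,.1275)),('h2',(380,192,402,215),(.116,.128)),('h1',(250,192,275,215),(.116,.128))]:
    Q=P[v0:v1,u0:u1].reshape(-1,3); c=im[v0:v1,u0:u1].reshape(-1,3); k=(Q[:,2]>zl[0])&(Q[:,2]<zl[1]); Q=Q[k]
    print(n,len(Q),Q.mean(0).round(4),Q.min(0).round(3),Q.max(0).round(3),np.percentile(Q[:,2],90).round(4),cv2.minAreaRect((Q[:,:2]*1000).astype(np.float32)))
print('axis', plane((326,257),.08,C), mp(.1,180))
cv2.imwrite('pics/w1c.png',cv2.resize(im[130:290,220:430],None,fx=3.5,fy=3.5,interpolation=cv2.INTER_CUBIC))
E
```

```text
head 315 [ 0.4778 -0.0302  0.1396] [ 0.467 -0.041  0.119] [ 0.49  -0.018  0.144] 0.1425 ((479.033935546875, -29.264114379882812), (19.774965286254883, 19.997573852539062), 26.51335906982422)
fin 1099 [ 0.514  -0.0935  0.1291] [ 0.491 -0.121  0.1  ] [ 0.544 -0.067  0.144] 0.1415 ((517.0813598632812, -93.60118865966797), (42.040855407714844, 41.73190689086914), 30.988237380981445)
finblock 525 [ 0.5144 -0.0935  0.1246] [ 0.491 -0.121  0.117] [ 0.544 -0.068  0.127] 0.1261 ((517.7363891601562, -93.81956481933594), (40.779685974121094, 41.14445495605469), 31.769163131713867)
h2 122 [ 0.5389 -0.0081  0.1212] [ 0.532 -0.015  0.117] [ 0.547 -0.     0.123] 0.1227 ((539.5108642578125, -7.600809097290039), (14.999937057495117, 14.541996002197266), 38.5595817565918)
h1 120 [ 0.5188 -0.1823  0.1214] [ 0.512 -0.19   0.116] [ 0.527 -0.175  0.124] 0.1228 ((519.5888671875, -182.74412536621094), (14.55081558227539, 15.329715728759766), 74.76512145996094)
axis [[ 0.61635409 -0.1040722   0.08      ]] [ 0.51462321 -0.09985311]
```

View pics/w1c.png

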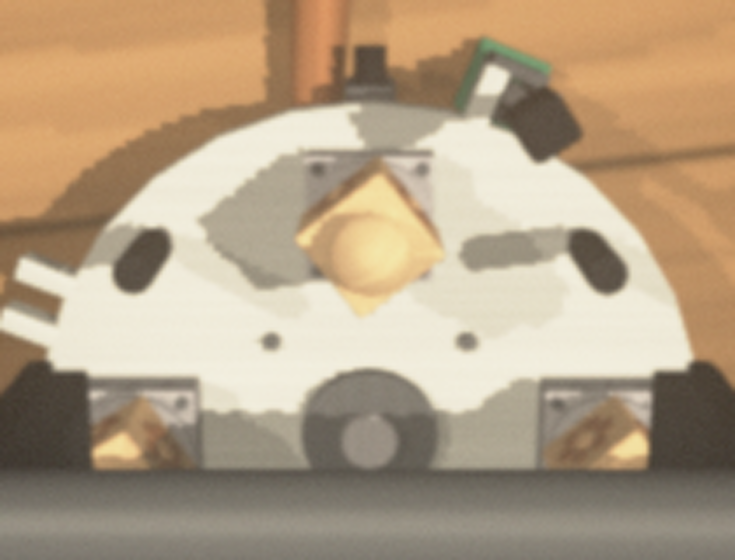

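```bash
python3 - <<'E'
from h import *
def box(P,xy,r,zl):
    X=P.reshape(-1,3); k=(np.hypot(*(X[:,:2]-xy).T)<r)&(X[:,2]>zl[0])&(X[:,2]<zl[1]); X=X[k]
    return len(X),(X.mean(0).round(4),((X.min(0)+X.max(0))/2).round(4)) if len(X) else 0
T={'h2':((.538,-.01),.03,(.119,.126)),'h1':((.518,-.185),.03,(.119,.126)),'block':((.515,-.097),.035,(.121,.127)),'head':((.477,-.033),.025,(.138,.148))}
for n in ['side','scene']:
    P=cloud(np.load(f'pics/{n}0.npy'),cam(n))
    for k,v in T.items(): print(n,k,box(P,*v))
for i in range(2):
    p,d,C=snap('wrist','w2'); s=readout.read_state()
    P=cloud(d,C); print(s['position'],s['joint_positions'][0])
for k,v in T.items(): print('w',k,box(P,*v))
im=cv2.imread('pics/w2.png')
E
```

```text
side h2 (13, (array([ 0.5362, -0.0111,  0.1206]), array([ 0.5369, -0.0111,  0.1211])))
side h1 (12, (array([ 0.5163, -0.1866,  0.1213]), array([ 0.5156, -0.1871,  0.1221])))
side block (83, (array([ 0.5119, -0.1017,  0.1233]), array([ 0.5159, -0.096 ,  0.124 ])))
side head (29, (array([ 0.4757, -0.0327,  0.14  ]), array([ 0.4765, -0.0339,  0.1406])))
scene h2 (20, (array([ 0.5392, -0.0065,  0.1226]), array([ 0.5402, -0.0058,  0.1222])))
scene h1 (24, (array([ 0.5196, -0.1826,  0.1229]), array([ 0.5193, -0.1829,  0.1222])))
scene block (51, (array([ 0.5259, -0.0973,  0.1249]), array([ 0.5219, -0.0929,  0.1241])))
scene head (42, (array([ 0.4804, -0.029 ,  0.1429]), array([ 0.4794, -0.0287,  0.1422])))
[ 0.48648509 -0.0909738   0.35936915] -23.57382175831591
[ 0.48654006 -0.09091596  0.35956944] -23.56062449454381
w h2 (114, (array([ 0.5397, -0.0085,  0.1214]), array([ 0.54  , -0.0083,  0.1218])))
w h1 (110, (array([ 0.5193, -0.1833,  0.1217]), array([ 0.5195, -0.1834,  0.1216])))
w block (490, (array([ 0.5152, -0.0942,  0.1248]), array([ 0.5185, -0.0942,  0.124 ])))
w head (270, (array([ 0.4792, -0.03  ,  0.1413]), array([ 0.4799, -0.0297,  0.1409])))
```

```bash
sed -i 's/^AX=.*/AX=np.array([.6174,-.106]); YAW=-6.5/' h.py; python3 - <<'E'
from h import *
to(.4795,-.0298,.18,26.5)
E
```

```text
row [0.054, 0.239, 0.719, 0.0, -0.001, 0.635] rows~ 6.7 cur [ 0.4865 -0.0909  0.3596] 83.6
```

Call:
send_rows --grip 0.46 --pt "0.054 0.239 0.72 0 0 0.635" --pt "0.054 0.239 0.72 0 0 0.635" --pt "0.054 0.239 0.72 0 0 0.635" --pt "0.054 0.239 0.72 0 0 0.635" --pt "0.054 0.239 0.72 0 0 0.635" --pt "0.054 0.239 0.72 0 0 0.635" --pt "0.054 0.239 0.72 0 0 0.635" --pt "0.054 0.239 0.72 0 0 0.635" --pt "0.054 0.239 0.72 0 0 0.635" --pt "0.054 0.239 0.72 0 0 0.635"

```text
time_s: 3.05
position: [0.4805, -0.0313, 0.1802]
tcp_rot: [[-0.446, 0.895, 0.0], [0.895, 0.446, -0.0], [-0.0, 0.0, -1.0]]
force: [-0.4, -0.5, -0.3]
opening: 0.461
grasp_force: 0.0
```

```bash
python3 - <<'E'
from h import *
to(.4795,-.0298,.116,26.5)
p,d,C=snap('wrist','w3'); P=cloud(d,C); X=P.reshape(-1,3); k=(np.hypot(*(X[:,:2]-[.4795,-.03]).T)<.03)&(X[:,2]>.13)&(X[:,2]<.148); X=X[k]; print(len(X),X.mean(0),X.min(0),X.max(0),cv2.minAreaRect((X[:,:2]*1000).astype(np.float32)))
E
```

```text
row [0.007, -0.001, 0.257, 0.0, 0.0, 0.0] rows~ 1.3 cur [ 0.4805 -0.0313  0.1802] 26.5
919 [ 0.47854957 -0.02772706  0.14061182] [ 0.46731566 -0.04118208  0.13002124] [ 0.49142443 -0.01720675  0.14382389] ((479.0157165527344, -29.057907104492188), (19.527328491210938, 19.657800674438477), 26.166547775268555)
```

Call:
send_rows --pt "0.007 0 0.13 0 0 0" --pt "0.007 0 0.257 0 0 0" --pt "0.007 0 0.257 0 0 0"

```text
time_s: 3.4
position: [0.477, -0.0295, 0.1131]
tcp_rot: [[-0.445, 0.896, -0.008], [0.896, 0.445, 0.002], [0.005, -0.006, -1.0]]
force: [-0.9, 0.3, 1.2]
opening: 0.459
grasp_force: 0.0
```

Call:
send_rows --grip 0 --pt "0 0 0 0 0 0" --pt "0 0 0 0 0 0" --pt "0 0 0 0 0 0" --pt "0 0 0 0 0 0" --pt "0 0 0 0 0 0" --pt "0 0 0 0 0 0"

```text
time_s: 4.0
position: [0.4807, -0.0306, 0.117]
tcp_rot: [[-0.444, 0.896, 0.003], [0.896, 0.444, -0.001], [-0.002, 0.002, -1.0]]
force: [0.2, 0.3, 5.6]
opening: 0.227
grasp_force: 29.9
```

Call:
send_rows --pt "0 0 -0.05 0 0 0" --pt "0 0 -0.1 0 0 0" --pt "0 0 -0.15 0 0 0" --pt "0 0 -0.25 0 0 0" --pt "0 0 -0.4 0 0 0" --pt "0 0 -0.56 0 0 0" --pt "0 0 -0.56 0 0 0"

```text
time_s: 4.7
position: [0.4832, -0.0311, 0.2609]
tcp_rot: [[-0.445, 0.896, 0.012], [0.896, 0.445, -0.003], [-0.008, 0.009, -1.0]]
force: [1.4, -0.4, -1.3]
opening: 0.225
grasp_force: 29.9
```

```bash
cat >> h.py <<'E'
def tray(tag='tr',save=True):
    A=[]
    for n in ['scene','side']:
        p,d,C=snap(n,tag+n) ; X=cloud(d,C); X=X[(X[...,2]>.036)&(X[...,2]<.052)&(X[...,0]>.2)&(X[...,0]<.68)&(X[...,1]>.12)&(X[...,1]<.48)&(d>0)]
        m=np.zeros((500,500),np.uint8); m[((X[:,0]-.2)*1000).astype(int),((X[:,1]-.1)*1000).astype(int)]=255
        m=cv2.morphologyEx(m,cv2.MORPH_CLOSE,np.ones((9,9)))
        k,l,st,_=cv2.connectedComponentsWithStats(m); i=1+np.argmax(st[1:,2]*st[1:,3])
        a=np.argwhere(l==i).astype(np.float32); r=cv2.minAreaRect(a); print(n,np.round(np.array(r[0])/1000+[.2,.1],4),np.round(r[1]),round(r[2],1))
        A.append(np.array(r[0])/1000+[.2,.1])
    return np.mean(A,0)
E
python3 - <<'E'
from h import *
print(tray())
E
```

```text
scene [0.4428 0.3118] [307. 219.] 3.1
side [0.4424 0.3075] [302. 219.] 2.6
[0.44256535 0.3096881 ]
```

```bash
cat >> h.py <<'E'
TY=3.0
def tp(tc,x,y):
    a=np.radians(TY); return np.array(tc)+[x*np.cos(a)-y*np.sin(a),x*np.sin(a)+y*np.cos(a)]
E
python3 - <<'E'
from h import *
x,y=tp((.4425,.3095),.02,.068); print(x,y)
to(x,y,.30,93)
C=cam('side'); im=cv2.imread('pics/trside.png')
for c in [(-.15,-.105),(.15,-.105),(.15,.105),(-.15,.105)]:
    q=tuple(int(round(v)) for v in proj([*tp((.4425,.3095),*c),.045],C)[0]); cv2.circle(im,q,2,(0,0,255),-1)
cv2.imwrite('pics/trc.png',cv2.resize(im[120:260,130:400],None,fx=2.5,fy=2.5))
E
```

```text
0.4589137456705713 0.3784535274881699
row [1.501, 0.652, -0.175, 0.0, 0.001, -0.74] rows~ 8.2 cur [ 0.4798 -0.0302  0.2565] 26.4
```

View pics/trc.png

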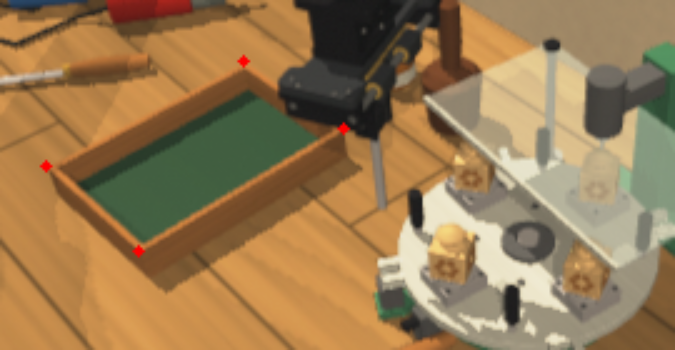

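The tray outline matches to within a few mm, and the pin hangs straight in the gripper. I'm carrying it over.

Call:
send_rows --pt "0.9 0.39 -0.175 0 0 0" --pt "0.9 0.39 -0.175 0 0 0" --pt "0.9 0.39 -0.175 0 0 0" --pt "0.9 0.39 -0.175 0 0 0" --pt "0.9 0.39 -0.175 0 0 0" --pt "0.9 0.39 -0.175 0 0 0"

```text
time_s: 5.4
position: [0.4656, 0.2199, 0.2986]
tcp_rot: [[-0.451, 0.893, -0.002], [0.893, 0.451, 0.003], [0.003, -0.0, -1.0]]
force: [-0.9, -1.1, -0.6]
opening: 0.226
grasp_force: 29.9
```

Call:
send_rows --pt "0.6 0.26 0 0 0 -0.74" --pt "0.6 0.26 0 0 0 -0.74" --pt "0.6 0.26 0 0 0 -0.74" --pt "0.6 0.26 0 0 0 -0.74" --pt "0.6 0.26 0 0 0 -0.74" --pt "0.6 0.26 0 0 0 -0.74" --pt "0.6 0.26 0 0 0 -0.74" --pt "0.6 0.26 0 0 0 -0.74" --pt "0.6 0.26 0 0 0 -0.74"

```text
time_s: 6.3
position: [0.4581, 0.3765, 0.2971]
tcp_rot: [[-0.999, -0.051, -0.004], [-0.051, 0.999, -0.003], [0.004, -0.002, -1.0]]
force: [0.5, 0.2, -0.8]
opening: 0.228
grasp_force: 29.9
```

```bash
cat >> h.py <<'E'
def to2(x,y,z,yaw,tilt):
    """tilt>0: tool z swings opposite... toward +tool-x (horizontal)"""
    s=readout.read_state(); R=np.array(s['tcp_rot']); p=np.array(s['position'])
    a=np.radians(yaw); Y=np.array([np.cos(a),np.sin(a),0]); X=np.array([-np.sin(a),np.cos(a),0]); t=np.radians(tilt)
    Z=np.sin(t)*X-np.cos(t)*np.array([0,0,1.]); G=np.c_[np.cross(Y,Z),Y,Z]
    sh=R.T@(np.array([x,y,z])-p)/.25; rv=cv2.Rodrigues(R.T@G)[0].ravel()/(np.pi/2)
    print('row',np.round(np.r_[sh,rv],3).tolist(),'cur',p.round(4),s['opening'],s['grasp_force'],np.round(s['joint_positions'],1))
E
python3 - <<'E'
from h import *
tc=tray('tr2'); x,y=tp((.4425,.308),.02,.068)
to2(x,y,.22,93,55)
E
```

```text
scene [0.442  0.3121] [309. 218.] 3.3
side [0.4419 0.308 ] [304. 217.] 2.8
row [-0.003, 0.001, 0.312, 0.0, 0.609, -0.003] cur [0.4583 0.3769 0.2979] 0.22651219058723596 29.910672473197337 [ 28.7  23.5  81.3  -0.   75.4 -64.1]
```

Call:
send_rows --pt "0 0 0.2 0 0.61 0" --pt "0 0 0.2 0 0.61 0" --pt "0 0 0.2 0 0.61 0" --pt "0 0 0.2 0 0.61 0" --pt "0 0 0.2 0 0.61 0" --pt "0 0 0.2 0 0.61 0" --pt "0 0 0.2 0 0.61 0" --pt "0 0 0.2 0 0.61 0" --pt "0 0 0.2 0 0.61 0"

```text
time_s: 7.3
position: [0.4589, 0.3777, 0.2487]
tcp_rot: [[-0.575, -0.051, -0.817], [-0.028, 0.999, -0.042], [0.818, -0.001, -0.575]]
force: [-1.2, -0.4, -1.4]
opening: 0.226
grasp_force: 29.9
```

```bash
python3 - <<'E'
from h import *
x,y=tp((.4425,.308),.02,.068)
to2(x,y,.10,93,55);to2(x,y,.078,93,55)
p,d,C=snap('side','s5')
E
```

```text
row [-0.487, -0.002, 0.342, 0.0, 0.001, -0.001] cur [0.4589 0.3777 0.2487] 0.22612204577467532 29.910655731218867 [ 21.   51.1  55.2  18.2 125.8 -68.4]
row [-0.559, -0.002, 0.393, 0.0, 0.001, -0.001] cur [0.4589 0.3777 0.2487] 0.22612204577467532 29.910655731218867 [ 21.   51.1  55.2  18.2 125.8 -68.4]
```

View pics/s5.png

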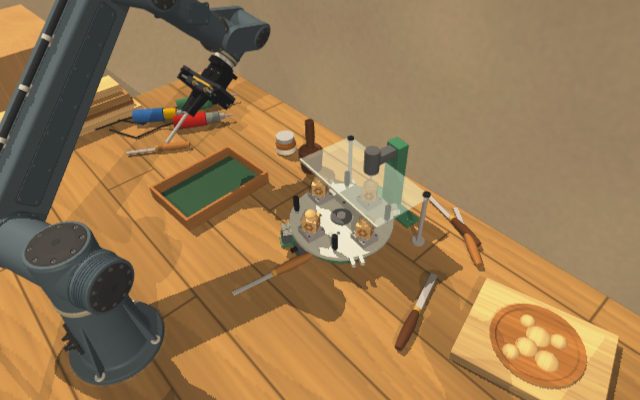

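The pin is tilted over the tray with its tip near (168,141), pointing towards the robot. I'll lower it and release.

Call:
send_rows --pt "-0.15 0 0.1 0 0 0" --pt "-0.3 0 0.21 0 0 0" --pt "-0.4 0 0.28 0 0 0" --pt "-0.487 0 0.342 0 0 0" --pt "-0.53 0 0.37 0 0 0" --pt "-0.565 0 0.395 0 0 0" --pt "-0.565 0 0.395 0 0 0"

```text
time_s: 8.05
position: [0.459, 0.378, 0.0773]
tcp_rot: [[-0.575, -0.052, -0.817], [-0.03, 0.999, -0.043], [0.818, -0.0, -0.575]]
force: [-0.1, -0.1, -1.2]
opening: 0.232
grasp_force: 29.9
```

Call:
send_rows --grip 0.4 --pt "0 0 0 0 0 0" --pt "0 0 0 0 0 0" --pt "0 0 0 0 0 0" --pt "0 0 -0.1 0 0 0" --pt "0 0 -0.3 0 0 0" --pt "0 0 -0.5 0 0 0" --pt "0 0 -0.8 0 0 0" --pt "0 0 -0.8 0 0 0"

```text
time_s: 8.85
position: [0.6255, 0.3856, 0.1963]
tcp_rot: [[-0.58, -0.051, -0.813], [-0.031, 0.999, -0.041], [0.814, 0.002, -0.581]]
force: [0.1, 0.3, -0.5]
opening: 0.398
grasp_force: 0.0
```

```bash
python3 - <<'E'
from h import *
to(.46,.2,.33,85)
p,d,C=snap('scene','s6'); P=cloud(d,C); hs=cv2.cvtColor(cv2.imread('pics/s6.png'),cv2.COLOR_BGR2HSV)
cv2.imwrite('pics/s6c.png',cv2.resize(cv2.imread('pics/s6.png')[100:210,320:480],None,fx=4,fy=4,interpolation=cv2.INTER_CUBIC))
E
```

```text
row [0.842, -0.707, 0.258, -0.041, -0.605, 0.082] rows~ 6.4 cur [0.6255 0.3856 0.1963] 92.9
```

View pics/s6c.png

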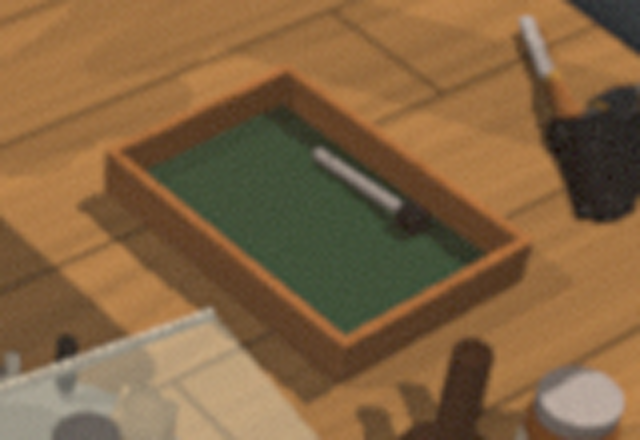

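The pin lies flat in the tray along the far wall. Now I go for the front finial.

Call:
send_rows --grip 0.69 --pt "0.842 -0.707 0.258 -0.041 -0.605 0.082" --pt "0.842 -0.707 0.258 -0.041 -0.605 0.082" --pt "0.842 -0.707 0.258 -0.041 -0.605 0.082" --pt "0.842 -0.707 0.258 -0.041 -0.605 0.082" --pt "0.842 -0.707 0.258 -0.041 -0.605 0.082" --pt "0.842 -0.707 0.258 -0.041 -0.605 0.082" --pt "0.842 -0.707 0.258 -0.041 -0.605 0.082" --pt "0.842 -0.707 0.258 -0.041 -0.605 0.082"

```text
time_s: 9.7
position: [0.4501, 0.1993, 0.3293]
tcp_rot: [[-0.996, 0.086, -0.006], [0.086, 0.996, -0.003], [0.005, -0.003, -1.0]]
force: [0.2, 0.2, 0.0]
opening: 0.688
grasp_force: 0.0
```

```bash
python3 - <<'E'
from h import *
to(.5183,-.0944,.20,31.4)
E
```

```text
row [-0.375, -1.146, 0.519, -0.003, -0.002, 0.597] rows~ 6.6 cur [0.4501 0.1993 0.3293] 85.1
```

Call:
send_rows --pt "-0.1 -0.3 0 0 0 0" --pt "-0.1 -0.3 0 0 0 0"

```text
time_s: 9.9
position: [0.4759, 0.1231, 0.3278]
tcp_rot: [[-0.996, 0.084, -0.005], [0.084, 0.996, -0.003], [0.005, -0.003, -1.0]]
force: [0.7, 0.4, -0.5]
opening: 0.69
grasp_force: 0.0
```

Call:
send_rows --pt "-0.275 -0.846 0.3 0 0 0.597" --pt "-0.275 -0.846 0.519 0 0 0.597" --pt "-0.275 -0.846 0.519 0 0 0.597" --pt "-0.275 -0.846 0.519 0 0 0.597" --pt "-0.275 -0.846 0.519 0 0 0.597" --pt "-0.275 -0.846 0.519 0 0 0.597" --pt "-0.275 -0.846 0.519 0 0 0.597" --pt "-0.275 -0.846 0.519 0 0 0.597"

```text
time_s: 10.7
position: [0.5255, -0.0932, 0.1966]
tcp_rot: [[-0.519, 0.855, -0.009], [0.855, 0.519, -0.001], [0.004, -0.008, -1.0]]
force: [-0.2, 0.1, 0.2]
opening: 0.685
grasp_force: 0.0
```

```bash
cat >> h.py <<'E'
def block(tag,xy=(.518,-.0945),zl=(.121,.128),r=.035):
    """top face of the front block from wrist depth"""
    s=readout.read_state(); p,d,C=snap('wrist',tag); X=cloud(d,C).reshape(-1,3)
    k=(np.hypot(*(X[:,:2]-xy).T)<r)&(X[:,2]>zl[0])&(X[:,2]<zl[1]); X=X[k]
    q=cv2.minAreaRect((X[:,:2]*1000).astype(np.float32)) if len(X)>10 else None
    print('block',len(X),np.round(q[0],1),np.round(q[1],1),round(q[2],1)) if q else print('none',len(X)); return q
E
python3 - <<'E'
from h import *
block('w7'); to(.5183,-.0944,.108,31.4)
E
```

```text
block 1354 [518.2 -94.3] [40.1 39.7] 31.9
row [0.009, -0.026, 0.356, -0.005, -0.002, -0.0] rows~ 1.8 cur [ 0.5256 -0.0928  0.197 ] 31.4
```

Call:
send_rows --pt "0.009 -0.026 0.1 -0.005 0 0" --pt "0.009 -0.026 0.25 -0.005 0 0" --pt "0.009 -0.026 0.356 -0.005 0 0" --pt "0.009 -0.026 0.356 -0.005 0 0" --pt "0.009 -0.026 0.356 -0.005 0 0"

```text
time_s: 11.25
position: [0.5187, -0.0941, 0.1091]
tcp_rot: [[-0.521, 0.854, -0.0], [0.854, 0.521, 0.002], [0.002, 0.001, -1.0]]
force: [-0.5, 1.1, -1.0]
opening: 0.692
grasp_force: 0.0
```

Call:
send_rows --grip 0 --pt "0 0 0 0 0 0" --pt "0 0 0 0 0 0" --pt "0 0 0 0 0 0" --pt "0 0 0 0 0 0" --pt "0 0 0 0 0 0"

```text
time_s: 11.75
position: [0.519, -0.0947, 0.1097]
tcp_rot: [[-0.52, 0.854, 0.001], [0.854, 0.52, 0.002], [0.001, 0.002, -1.0]]
force: [-1.3, 0.5, 6.0]
opening: 0.457
grasp_force: 30.0
```

```bash
python3 - <<'E'
from h import *
s=readout.read_state();print(s['force'],s['opening'])
to(.5183,-.0944,.108,84.5)
E
```

```text
[-1.28474536  0.52436078  6.01123356] 0.4573213756936926
row [0.003, -0.002, 0.007, 0.001, 0.0, -0.591] rows~ 6.2 cur [ 0.519  -0.0947  0.1097] 31.3
```

Call:
send_rows --pt "0 0 0 0 0 -0.08" --pt "0 0 0 0 0 -0.16" --pt "0 0 0 0 0 -0.24" --pt "0 0 0 0 0 -0.32" --pt "0 0 0 0 0 -0.4" --pt "0 0 0 0 0 -0.48" --pt "0 0 0 0 0 -0.54" --pt "0 0 0 0 0 -0.59" --pt "0 0 0 0 0 -0.59" --pt "0 0 0 0 0 -0.59"

```text
time_s: 12.75
position: [0.5196, -0.0949, 0.1097]
tcp_rot: [[-0.995, 0.097, 0.003], [0.097, 0.995, 0.001], [-0.002, 0.001, -1.0]]
force: [-0.8, -0.2, 4.9]
opening: 0.453
grasp_force: 30.0
```

```bash
python3 - <<'E'
from h import *
s=readout.read_state();print(s['force'],s['moment'],s['opening'],s['grasp_force'])
to(.5183,-.0944,.108,84.5); block('w8')
E
```

```text
[-0.81595261 -0.20320938  4.8766499 ] [0.11444949 0.06103458 0.02813989] 0.45274629326119636 30.001810491085052
row [0.005, 0.002, 0.007, 0.001, 0.002, -0.001] rows~ 0.0 cur [ 0.5196 -0.0949  0.1097] 84.4
block 2660 [519.2 -94.2] [57.7 40.1] 84.4
```

Twisted. Lift test.

Call:
send_rows --pt "0 0 -0.03 0 0 0" --pt "0 0 -0.06 0 0 0" --pt "0 0 -0.1 0 0 0" --pt "0 0 -0.15 0 0 0" --pt "0 0 -0.25 0 0 0" --pt "0 0 -0.4 0 0 0" --pt "0 0 -0.55 0 0 0" --pt "0 0 -0.55 0 0 0"

```text
time_s: 13.6
position: [0.5221, -0.0961, 0.2525]
tcp_rot: [[-0.995, 0.097, 0.012], [0.097, 0.995, -0.003], [-0.013, -0.002, -1.0]]
force: [0.6, 0.4, -1.0]
opening: 0.453
grasp_force: 30.0
```

```bash
python3 - <<'E'
from h import *
s=readout.read_state();print(s['force'],s['opening'],s['grasp_force'],s['position'])
tc=tray('tr3')
x,y=tp((.4425,.308),-.105,-.06); print(x,y)
to(x,y,.25,93)
# is socket empty / block in hand
p,d,C=snap('side','s8'); P=cloud(d,C); X=P.reshape(-1,3); k=(np.hypot(*(X[:,:2]-s['position'][:2]).T)<.04); print(np.histogram(X[k,2],bins=np.arange(.06,.4,.02)))
E
```

```text
[ 0.58115581  0.36216807 -1.04340132] 0.4528179637597399 29.999025464057922 [ 0.5221072  -0.09614722  0.25247448]
scene [0.4677 0.2967] [306. 219.] 3.2
side [0.4669 0.2926] [305. 220.] 3.1
0.34078405622534635 0.24258695250921647
row [0.84, 1.274, -0.01, 0.001, 0.002, -0.095] rows~ 7.6 cur [ 0.5189 -0.0949  0.2478] 84.4
(array([405,  13,   0,   0,   0,   0,   0,  31, 134, 144, 130,  35,  22,
        58,  80,  98]), array([0.06, 0.08, 0.1 , 0.12, 0.14, 0.16, 0.18, 0.2 , 0.22, 0.24, 0.26,
       0.28, 0.3 , 0.32, 0.34, 0.36, 0.38]))
```

The tray was knocked and is now at about (0.467, 0.2945). The finial is in hand.

```bash
python3 - <<'E'
from h import *
x,y=tp((.467,.2935),-.105,-.058); print(x,y)
to(x,y,.20)
E
```

```text
0.3651793843128605 0.2300842115787256
row [0.735, 1.232, 0.189, 0.001, -0.0, 0.0] rows~ 7.2 cur [ 0.518  -0.0945  0.2464] 84.4
```

Call:
send_rows --pt "0.3 0.5 0 0 0 0" --pt "0.3 0.5 0 0 0 0" --pt "0.3 0.5 0 0 0 0"

```text
time_s: 14.05
position: [0.4535, 0.0384, 0.2447]
tcp_rot: [[-0.995, 0.099, -0.005], [0.099, 0.995, 0.003], [0.005, 0.003, -1.0]]
force: [0.9, 0.2, -1.0]
opening: 0.455
grasp_force: 30.0
```

Call:
send_rows --pt "0.435 0.732 0.1 0 0 0" --pt "0.435 0.732 0.189 0 0 0" --pt "0.435 0.732 0.189 0 0 0" --pt "0.435 0.732 0.189 0 0 0" --pt "0.435 0.732 0.189 0 0 0" --pt "0.435 0.732 0.189 0 0 0" --pt "0.435 0.732 0.189 0 0 0"

```text
time_s: 14.75
position: [0.3651, 0.2294, 0.1988]
tcp_rot: [[-0.995, 0.096, -0.002], [0.096, 0.995, 0.001], [0.002, 0.001, -1.0]]
force: [-0.4, -0.1, -1.5]
opening: 0.458
grasp_force: 30.0
```

```bash
python3 - <<'E'
from h import *
s=readout.read_state(); print(s['opening'],s['grasp_force'])
to(.365,.230,.054)
E
```

```text
0.45830906815622136 29.998911023139954
row [-0.001, 0.002, 0.579, 0.0, -0.001, 0.0] rows~ 2.9 cur [0.3651 0.2294 0.1988] 84.5
```

Call:
send_rows --pt "0 0 0.18 0 0 0" --pt "0 0 0.36 0 0 0" --pt "0 0 0.5 0 0 0" --pt "0 0 0.55 0 0 0" --pt "0 0 0.58 0 0 0" --pt "0 0 0.58 0 0 0"

```text
time_s: 15.35
position: [0.3665, 0.229, 0.054]
tcp_rot: [[-0.995, 0.099, -0.001], [0.099, 0.995, 0.002], [0.001, 0.002, -1.0]]
force: [0.2, -0.2, -1.2]
opening: 0.458
grasp_force: 30.0
```

Call:
send_rows --grip 0.62 --pt "0 0 0 0 0 0" --pt "0 0 0 0 0 0" --pt "0 0 0 0 0 0" --pt "0 0 -0.1 0 0 0" --pt "0 0 -0.3 0 0 0" --pt "0 0 -0.5 0 0 0" --pt "0 0 -0.7 0 0 0" --pt "0 0 -0.9 0 0 0" --pt "0 0 -0.9 0 0 0"

```text
time_s: 16.25
position: [0.3697, 0.2311, 0.287]
tcp_rot: [[-0.995, 0.097, 0.017], [0.097, 0.995, 0.007], [-0.016, 0.009, -1.0]]
force: [0.9, 0.4, 0.8]
opening: 0.622
grasp_force: 0.0
```

```bash
python3 - <<'E'
from h import *
p,d,C=snap('scene','s9')
cv2.imwrite('pics/s9c.png',cv2.resize(cv2.imread('pics/s9.png')[80:300,230:480],None,fx=2.6,fy=2.6,interpolation=cv2.INTER_CUBIC))
h2=mp(.125,135); h1=mp(.125,-135); print(h2,h1)
to(.45,.05,.30,85)
E
```

```text
[ 0.53958567 -0.00817398] [ 0.51957398 -0.18381433]
row [-0.398, -0.686, -0.065, 0.004, 0.006, -0.006] rows~ 4.0 cur [0.3677 0.2304 0.2839] 84.4
```

View pics/s9c.png

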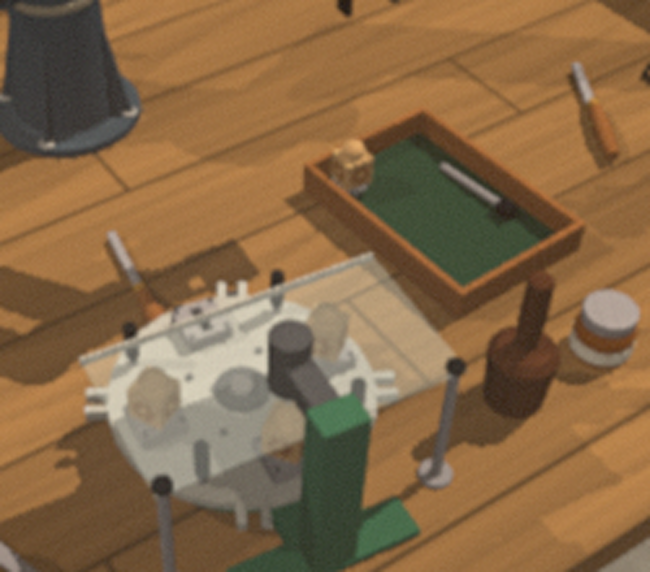

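The finial stands at the tray's left corner, the pin still lies in the tray and the front socket is empty. Now I turn the table anticlockwise by straddling handle2.

```bash
python3 - <<'E'
from h import *
to(*mp(.125,135),.20,38.5)
E
```

```text
row [-0.773, -0.885, 0.338, 0.006, 0.005, 0.51] rows~ 6.1 cur [0.3677 0.2304 0.2839] 84.4
```

Call:
send_rows --grip 0.3 --pt "-0.773 -0.885 0 0 0 0.51" --pt "-0.773 -0.885 0 0 0 0.51" --pt "-0.773 -0.885 0 0 0 0.51" --pt "-0.773 -0.885 0.2 0 0 0.51" --pt "-0.773 -0.885 0.338 0 0 0.51" --pt "-0.773 -0.885 0.338 0 0 0.51" --pt "-0.773 -0.885 0.338 0 0 0.51" --pt "-0.773 -0.885 0.338 0 0 0.51" --pt "-0.773 -0.885 0.338 0 0 0.51"

```text
time_s: 17.2
position: [0.5352, -0.0084, 0.1944]
tcp_rot: [[-0.623, 0.782, -0.002], [0.782, 0.623, 0.003], [0.004, 0.0, -1.0]]
force: [-0.1, -0.0, 0.3]
opening: 0.303
grasp_force: 0.0
```

```bash
cat >> h.py <<'E'
def arc(degs,psi0=38.5,rate=.8,a0=135,r=.125,z=.108):
    """rows of an arc about the table axis, from the pose now"""
    s=readout.read_state(); R=np.array(s['tcp_rot']); p=np.array(s['position']); out=[]
    for g in degs:
        q=np.r_[mp(r,a0+g),z]; sh=R.T@(q-p)/.25
        out.append([round(float(v),3) for v in sh]+[0,0,round(-g*rate/90,3)])
    print(out)
E
python3 - <<'E'
from h import *
to(*mp(.125,135),.108,38.5)
block('w10',xy=mp(.125,135),zl=(.118,.127),r=.02)
E
```

```text
row [-0.012, 0.014, 0.346, 0.0, -0.002, 0.0] rows~ 1.7 cur [ 0.5352 -0.0084  0.1944] 38.5
block 314 [540.1  -7.5] [14.7 14.6] 38.1
```

Call:
send_rows --pt "-0.012 0.014 0.1 0 0 0" --pt "-0.012 0.014 0.25 0 0 0" --pt "-0.012 0.014 0.346 0 0 0" --pt "-0.012 0.014 0.346 0 0 0" --pt "-0.012 0.014 0.346 0 0 0"

```text
time_s: 17.75
position: [0.5412, -0.0081, 0.1095]
tcp_rot: [[-0.624, 0.781, 0.001], [0.781, 0.624, 0.002], [0.001, 0.002, -1.0]]
force: [-0.1, -0.8, -0.0]
opening: 0.296
grasp_force: 0.0
```

```bash
python3 - <<'E'
from h import *
s=readout.read_state(); print(s['force'],s['position'])
arc([4,11,19,27,36,45,54,63,72,80,86,91])
E
```

```text
[-0.05432783 -0.8225793  -0.04964788] [ 0.54121177 -0.00813317  0.10949105]
[[0.003, -0.04, 0.006, 0, 0, -0.036], [-0.005, -0.101, 0.006, 0, 0, -0.098], [-0.023, -0.168, 0.006, 0, 0, -0.169], [-0.05, -0.232, 0.005, 0, 0, -0.24], [-0.091, -0.299, 0.005, 0, 0, -0.32], [-0.142, -0.359, 0.005, 0, 0, -0.4], [-0.201, -0.41, 0.005, 0, 0, -0.48], [-0.268, -0.451, 0.005, 0, 0, -0.56], [-0.341, -0.481, 0.005, 0, 0, -0.64], [-0.408, -0.498, 0.005, 0, 0, -0.711], [-0.46, -0.505, 0.004, 0, 0, -0.764], [-0.504, -0.506, 0.004, 0, 0, -0.809]]
```

Call:
send_rows --pt "0.003 -0.04 0.004 0 0 -0.036" --pt "-0.005 -0.101 0.004 0 0 -0.098" --pt "-0.023 -0.168 0.004 0 0 -0.169" --pt "-0.05 -0.232 0.004 0 0 -0.24" --pt "-0.091 -0.299 0.004 0 0 -0.32" --pt "-0.142 -0.359 0.004 0 0 -0.4" --pt "-0.201 -0.41 0.004 0 0 -0.48" --pt "-0.268 -0.451 0.004 0 0 -0.56" --pt "-0.341 -0.481 0.004 0 0 -0.64" --pt "-0.408 -0.498 0.004 0 0 -0.711" --pt "-0.46 -0.505 0.004 0 0 -0.764" --pt "-0.504 -0.506 0.004 0 0 -0.809"

```text
time_s: 18.95
position: [0.5184, -0.182, 0.1092]
tcp_rot: [[-0.931, -0.364, -0.004], [-0.364, 0.931, 0.011], [0.0, 0.012, -1.0]]
force: [-3.5, 8.1, 6.7]
opening: 0.304
grasp_force: 4.3
```

Call:
send_rows --pt "0 0 0 0 0 0" --pt "0 0 0 0 0 0" --pt "0 0 0 0 0 0" --pt "0 0 -0.2 0 0 0" --pt "0 0 -0.4 0 0 0" --pt "0 0 -0.6 0 0 0" --pt "0 0 -0.75 0 0 0" --pt "0 0 -0.75 0 0 0"

```text
time_s: 19.75
position: [0.5238, -0.1888, 0.3013]
tcp_rot: [[-0.932, -0.363, 0.013], [-0.364, 0.932, -0.006], [-0.01, -0.01, -1.0]]
force: [0.2, -1.0, -1.1]
opening: 0.293
grasp_force: 0.0
```

```bash
cat >> h.py <<'E'
def handles(tag):
    s=readout.read_state(); p,d,C=snap('wrist',tag); X=cloud(d,C).reshape(-1,3)
    for nm,g in (('L',135),('R',225)):
        k=(np.hypot(*(X[:,:2]-mp(.125,g)).T)<.03)&(X[:,2]>.117)&(X[:,2]<.127)
        if k.sum()>20:
            m=(X[k].min(0)+X[k].max(0))[:2]/2; v=m-AX; print(nm,k.sum(),m.round(4),'deg off',round((np.degrees(np.arctan2(v[1],v[0]))-YAW-g+180)%360-180,2),'r',np.hypot(*v).round(4))
E
python3 - <<'E'
from h import *
s=readout.read_state(); print(s['force'],s['joint_positions'][5]); handles('w11')
to(.518,-.0945,.22,31.5)
E
```

```text
[ 0.21161145 -0.95631155 -1.07779024] -142.72325048574152
R 166 [ 0.5198 -0.1838] deg off 0.07 r 0.1248
row [-0.118, 0.355, 0.311, 0.0, 0.005, 0.887] rows~ 9.3 cur [ 0.5221 -0.1878  0.298 ] 111.3
```

The table clicked home. Next finial.

Call:
send_rows --grip 0.69 --pt "-0.118 0.355 0.1 0 0 0.887" --pt "-0.118 0.355 0.2 0 0 0.887" --pt "-0.118 0.355 0.31 0 0 0.887" --pt "-0.118 0.355 0.31 0 0 0.887" --pt "-0.118 0.355 0.38 0 0 0.887" --pt "-0.118 0.355 0.38 0 0 0.887" --pt "-0.118 0.355 0.38 0 0 0.887" --pt "-0.118 0.355 0.38 0 0 0.887" --pt "-0.118 0.355 0.38 0 0 0.887" --pt "-0.118 0.355 0.38 0 0 0.887" --pt "-0.118 0.355 0.38 0 0 0.887" --pt "-0.118 0.355 0.38 0 0 0.887"

```text
time_s: 21.0
position: [0.5149, -0.0931, 0.1986]
tcp_rot: [[-0.523, 0.852, -0.002], [0.852, 0.523, 0.003], [0.003, -0.0, -1.0]]
force: [-0.6, 0.3, -0.7]
opening: 0.693
grasp_force: 0.0
```

```bash
python3 - <<'E'
from h import *
q=block('w12'); to(.5185,-.0944,.108,q[2])
E
```

```text
block 1312 [518.2 -94.6] [40.1 40.5] 34.6
row [-0.012, 0.009, 0.363, 0.0, -0.002, -0.034] rows~ 1.8 cur [ 0.5152 -0.0932  0.1988] 31.5
```

Call:
send_rows --pt "-0.012 0.009 0.1 0 0 -0.034" --pt "-0.012 0.009 0.25 0 0 -0.034" --pt "-0.012 0.009 0.36 0 0 -0.034" --pt "-0.012 0.009 0.36 0 0 -0.034" --pt "-0.012 0.009 0.36 0 0 -0.034"

```text
time_s: 21.55
position: [0.5191, -0.0946, 0.1095]
tcp_rot: [[-0.567, 0.823, -0.001], [0.823, 0.567, 0.003], [0.003, 0.001, -1.0]]
force: [-0.3, 0.1, 0.5]
opening: 0.687
grasp_force: 0.0
```

Call:
send_rows --grip 0 --pt "0 0 0 0 0 0" --pt "0 0 0 0 0 0" --pt "0 0 0 0 0 0" --pt "0 0 0 0 0 0" --pt "0 0 0 0 0 0"

```text
time_s: 22.05
position: [0.5196, -0.0949, 0.1105]
tcp_rot: [[-0.567, 0.824, 0.001], [0.824, 0.567, 0.001], [0.0, 0.002, -1.0]]
force: [-1.0, -0.2, 6.3]
opening: 0.458
grasp_force: 30.0
```

Call:
send_rows --pt "0 0 0 0 0 -0.08" --pt "0 0 0 0 0 -0.16" --pt "0 0 0 0 0 -0.24" --pt "0 0 0 0 0 -0.32" --pt "0 0 0 0 0 -0.4" --pt "0 0 0 0 0 -0.48" --pt "0 0 0 0 0 -0.52" --pt "0 0 0 0 0 -0.555" --pt "0 0 0 0 0 -0.555" --pt "0 0 0 0 0 -0.555"

```text
time_s: 23.05
position: [0.5203, -0.095, 0.1105]
tcp_rot: [[-0.995, 0.096, 0.003], [0.096, 0.995, 0.001], [-0.003, 0.001, -1.0]]
force: [0.2, 0.3, 5.1]
opening: 0.453
grasp_force: 30.0
```

```bash
python3 - <<'E'
from h import *
s=readout.read_state();print(s['force'],s['moment'],s['opening'],s['grasp_force'])
to(.5183,-.0944,.108,84.5)
E
```

```text
[0.22035302 0.32943992 5.07800779] [0.01317397 0.09631359 0.09847622] 0.452699535199704 30.00229060649872
row [0.008, 0.002, 0.01, 0.001, 0.002, 0.0] rows~ 0.1 cur [ 0.5203 -0.095   0.1105] 84.5
```

Call:
send_rows --pt "0 0 -0.03 0 0 0" --pt "0 0 -0.06 0 0 0" --pt "0 0 -0.1 0 0 0" --pt "0 0 -0.15 0 0 0" --pt "0 0 -0.25 0 0 0" --pt "0 0 -0.4 0 0 0" --pt "0 0 -0.55 0 0 0" --pt "0 0 -0.55 0 0 0"

```text
time_s: 23.85
position: [0.5228, -0.0962, 0.2533]
tcp_rot: [[-0.995, 0.096, 0.012], [0.096, 0.995, -0.003], [-0.013, -0.002, -1.0]]
force: [0.1, -0.2, -1.5]
opening: 0.457
grasp_force: 30.0
```

```bash
cat >> h.py <<'E'
def inhand():
    s=readout.read_state(); p,d,C=snap('side','ih'); X=cloud(d,C).reshape(-1,3); q=s['position']
    k=(np.hypot(*(X[:,:2]-q[:2]).T)<.035)&(X[:,2]>q[2]-.06)&(X[:,2]<q[2]-.003); print('below tip pts',k.sum(),'lowest',(q[2]-X[k,2].min()).round(4) if k.sum() else None,s['opening'],s['grasp_force'])
E
python3 - <<'E'
from h import *
inhand(); tc=tray('tr4'); x,y=tp((.467,.2935),-.035,.0); print(x,y); to(x,y,.20)
E
```

```text
below tip pts 205 lowest 0.0464 0.4565650552122206 29.998987913131714
scene [0.4666 0.2954] [308. 218.] 3.7
side [0.4668 0.2929] [305. 219.] 3.4
0.43204796628358993 0.29166824153149695
row [0.493, 1.504, 0.192, 0.001, -0.0, 0.0] rows~ 8.0 cur [ 0.5186 -0.0946  0.2471] 84.5
```

Call:
send_rows --pt "0.25 0.75 0 0 0 0" --pt "0.25 0.75 0 0 0 0" --pt "0.25 0.75 0 0 0 0" --pt "0.25 0.75 0 0 0 0"

```text
time_s: 24.4
position: [0.4729, 0.0994, 0.2457]
tcp_rot: [[-0.995, 0.097, -0.004], [0.097, 0.995, 0.002], [0.004, 0.002, -1.0]]
force: [2.1, -0.0, -1.8]
opening: 0.456
grasp_force: 30.0
```

Call:
send_rows --pt "0.243 0.754 0.1 0 0 0" --pt "0.243 0.754 0.192 0 0 0" --pt "0.243 0.754 0.192 0 0 0" --pt "0.243 0.754 0.192 0 0 0" --pt "0.243 0.754 0.192 0 0 0" --pt "0.243 0.754 0.192 0 0 0" --pt "0.243 0.754 0.192 0 0 0"

```text
time_s: 25.1
position: [0.4323, 0.2903, 0.1991]
tcp_rot: [[-0.995, 0.096, -0.001], [0.096, 0.995, 0.001], [0.001, 0.001, -1.0]]
force: [-0.0, -0.2, -1.1]
opening: 0.455
grasp_force: 30.0
```

Call:
send_rows --pt "0 0 0.18 0 0 0" --pt "0 0 0.36 0 0 0" --pt "0 0 0.5 0 0 0" --pt "0 0 0.55 0 0 0" --pt "0 0 0.578 0 0 0" --pt "0 0 0.578 0 0 0"

```text
time_s: 25.7
position: [0.4337, 0.291, 0.0556]
tcp_rot: [[-0.995, 0.097, 0.001], [0.097, 0.995, 0.002], [-0.001, 0.002, -1.0]]
force: [0.0, 0.8, -1.7]
opening: 0.456
grasp_force: 30.0
```

Call:
send_rows --grip 0.62 --pt "0 0 0 0 0 0" --pt "0 0 0 0 0 0" --pt "0 0 0 0 0 0" --pt "0 0 -0.1 0 0 0" --pt "0 0 -0.3 0 0 0" --pt "0 0 -0.5 0 0 0" --pt "0 0 -0.7 0 0 0" --pt "0 0 -0.9 0 0 0" --pt "0 0 -0.9 0 0 0"

```text
time_s: 26.6
position: [0.4368, 0.2931, 0.2887]
tcp_rot: [[-0.995, 0.095, 0.017], [0.095, 0.995, 0.009], [-0.016, 0.01, -1.0]]
force: [0.6, 0.6, 0.1]
opening: 0.619
grasp_force: 0.0
```

```bash
python3 - <<'E'
from h import *
p,d,C=snap('scene','s13'); P=cloud(d,C); tc=(.467,.2935)
X=P.reshape(-1,3); X=X[(X[:,2]>.05)&(X[:,2]<.12)&(abs(X[:,0]-.467)<.15)&(abs(X[:,1]-.2935)<.105)]
m=np.zeros((320,230),np.uint8); m[((X[:,0]-.307)*1000).astype(int),((X[:,1]-.18)*1000).astype(int)]=255; m=cv2.dilate(m,np.ones((7,7)))
n,l,st,c=cv2.connectedComponentsWithStats(m)
for i in range(1,n):
  if st[i,4]>200: print(c[i][::-1]/1000+[.307,.18],st[i])
print('zmax',X[:,2].max())
to(*mp(.125,135),.20,38.5)
E
```

```text
[0.36976004 0.22634387] [  21   33   53   55 1867]
[0.43646394 0.28832397] [  85  101   52   53 1886]
zmax 0.09423002336440711
row [-0.528, -1.158, 0.337, 0.007, 0.004, 0.511] rows~ 6.6 cur [0.4348 0.2922 0.2851] 84.5
```

Call:
send_rows --grip 0.3 --pt "-0.2 -0.4 0 0 0 0" --pt "-0.2 -0.4 0 0 0 0"

```text
time_s: 26.85
position: [0.4674, 0.1978, 0.2794]
tcp_rot: [[-0.996, 0.091, -0.001], [0.091, 0.996, 0.002], [0.001, 0.002, -1.0]]
force: [0.6, 0.9, 0.5]
opening: 0.517
grasp_force: 0.0
```

Call:
send_rows --pt "-0.328 -0.758 0 0 0 0.511" --pt "-0.328 -0.758 0 0 0 0.511" --pt "-0.328 -0.758 0.1 0 0 0.511" --pt "-0.328 -0.758 0.337 0 0 0.511" --pt "-0.328 -0.758 0.337 0 0 0.511" --pt "-0.328 -0.758 0.337 0 0 0.511" --pt "-0.328 -0.758 0.337 0 0 0.511" --pt "-0.328 -0.758 0.337 0 0 0.511"

```text
time_s: 27.65
position: [0.5315, 0.0017, 0.1949]
tcp_rot: [[-0.624, 0.782, -0.001], [0.782, 0.624, 0.002], [0.003, 0.001, -1.0]]
force: [-0.3, -0.4, 0.5]
opening: 0.3
grasp_force: 0.0
```

```bash
python3 - <<'E'
from h import *
to(*mp(.125,135),.108,38.5)
block('w14',xy=mp(.125,135),zl=(.118,.127),r=.02)
E
```

```text
row [-0.052, 0.0, 0.348, 0.0, -0.002, 0.001] rows~ 1.8 cur [0.5315 0.0017 0.1949] 38.6
block 312 [539.7  -7.7] [14.9 14.6] 38.0
```

Call:
send_rows --pt "-0.052 0 0.1 0 0 0" --pt "-0.052 0 0.2 0 0 0" --pt "-0.052 0 0.3 0 0 0" --pt "-0.052 0 0.348 0 0 0" --pt "-0.052 0 0.348 0 0 0" --pt "-0.052 0 0.348 0 0 0"

```text
time_s: 28.3
position: [0.5408, -0.0083, 0.1093]
tcp_rot: [[-0.623, 0.782, 0.002], [0.782, 0.623, 0.002], [0.0, 0.003, -1.0]]
force: [1.3, -0.1, 0.5]
opening: 0.304
grasp_force: 0.0
```

```bash
python3 - <<'E'
from h import *
s=readout.read_state(); print(s['force'],s['position'])
arc([4,11,19,27,36,45,54,63,72,80,86,91])
E
```

```text
[ 1.2510421  -0.08139482  0.47161254] [ 0.54083178 -0.00827976  0.10930845]
[[0.002, -0.039, 0.005, 0, 0, -0.036], [-0.006, -0.099, 0.005, 0, 0, -0.098], [-0.024, -0.166, 0.005, 0, 0, -0.169], [-0.051, -0.231, 0.005, 0, 0, -0.24], [-0.092, -0.298, 0.004, 0, 0, -0.32], [-0.143, -0.357, 0.004, 0, 0, -0.4], [-0.202, -0.408, 0.004, 0, 0, -0.48], [-0.269, -0.449, 0.004, 0, 0, -0.56], [-0.342, -0.48, 0.004, 0, 0, -0.64], [-0.409, -0.496, 0.004, 0, 0, -0.711], [-0.461, -0.503, 0.004, 0, 0, -0.764], [-0.505, -0.504, 0.004, 0, 0, -0.809]]
```

Same arc as before; then I lift, move over the next finial and measure.

Call:
send_rows --pt "0.003 -0.04 0.004 0 0 -0.036" --pt "-0.005 -0.1 0.004 0 0 -0.098" --pt "-0.023 -0.167 0.004 0 0 -0.169" --pt "-0.05 -0.231 0.004 0 0 -0.24" --pt "-0.091 -0.298 0.004 0 0 -0.32" --pt "-0.142 -0.358 0.004 0 0 -0.4" --pt "-0.201 -0.409 0.004 0 0 -0.48" --pt "-0.268 -0.45 0.004 0 0 -0.56" --pt "-0.341 -0.48 0.004 0 0 -0.64" --pt "-0.408 -0.497 0.004 0 0 -0.711" --pt "-0.46 -0.504 0.004 0 0 -0.764" --pt "-0.504 -0.506 0.004 0 0 -0.809"

```text
time_s: 29.5
position: [0.5164, -0.1802, 0.1085]
tcp_rot: [[-0.932, -0.363, -0.007], [-0.363, 0.932, 0.015], [0.001, 0.016, -1.0]]
force: [-3.5, 13.6, 10.2]
opening: 0.301
grasp_force: 6.2
```

Call:
send_rows --pt "0 0 0 0 0 0" --pt "0 0 0 0 0 0" --pt "0 0 0 0 0 0" --pt "0 0 -0.2 0 0 0" --pt "0 0 -0.4 0 0 0" --pt "0 0 -0.6 0 0 0" --pt "0 0 -0.75 0 0 0" --pt "0 0 -0.75 0 0 0"

```text
time_s: 30.3
position: [0.5229, -0.1883, 0.3014]
tcp_rot: [[-0.932, -0.363, 0.013], [-0.364, 0.932, -0.006], [-0.01, -0.01, -1.0]]
force: [0.2, 0.3, -0.2]
opening: 0.297
grasp_force: 0.0
```

```bash
python3 - <<'E'
from h import *
handles('w15'); to(.518,-.0945,.20,31.5)
E
```

```text
R 160 [ 0.5195 -0.1839] deg off 0.02 r 0.1251
row [-0.121, 0.352, 0.392, -0.0, 0.005, 0.887] rows~ 9.3 cur [ 0.5212 -0.1873  0.2982] 111.3
```

Call:
send_rows --grip 0.69 --pt "-0.118 0.355 0.1 0 0 0.887" --pt "-0.118 0.355 0.2 0 0 0.887" --pt "-0.118 0.355 0.31 0 0 0.887" --pt "-0.118 0.355 0.31 0 0 0.887" --pt "-0.118 0.355 0.38 0 0 0.887" --pt "-0.118 0.355 0.38 0 0 0.887" --pt "-0.118 0.355 0.38 0 0 0.887" --pt "-0.118 0.355 0.38 0 0 0.887" --pt "-0.118 0.355 0.38 0 0 0.887" --pt "-0.118 0.355 0.38 0 0 0.887" --pt "-0.118 0.355 0.38 0 0 0.887" --pt "-0.118 0.355 0.38 0 0 0.887"

```text
time_s: 31.55
position: [0.514, -0.0924, 0.1988]
tcp_rot: [[-0.523, 0.852, -0.002], [0.852, 0.523, 0.003], [0.003, 0.0, -1.0]]
force: [0.4, -0.5, 0.2]
opening: 0.691
grasp_force: 0.0
```

```bash
python3 - <<'E'
from h import *
q=block('w16'); to(.5185,-.0944,.108,q[2])
E
```

```text
block 1307 [518.3 -95.2] [40.  40.4] 35.2
row [-0.016, 0.01, 0.364, 0.0, -0.002, -0.041] rows~ 1.8 cur [ 0.5142 -0.0925  0.199 ] 31.5
```

Call:
send_rows --pt "-0.016 0.01 0.1 0 0 -0.041" --pt "-0.016 0.01 0.25 0 0 -0.041" --pt "-0.016 0.01 0.36 0 0 -0.041" --pt "-0.016 0.01 0.36 0 0 -0.041" --pt "-0.016 0.01 0.36 0 0 -0.041"

```text
time_s: 32.1
position: [0.5189, -0.0946, 0.1097]
tcp_rot: [[-0.576, 0.817, -0.001], [0.817, 0.576, 0.002], [0.002, 0.001, -1.0]]
force: [-0.3, 0.1, 0.2]
opening: 0.691
grasp_force: 0.0
```

Call:
send_rows --grip 0 --pt "0 0 0 0 0 0" --pt "0 0 0 0 0 0" --pt "0 0 0 0 0 0" --pt "0 0 0 0 0 0" --pt "0 0 0 0 0 0"

```text
time_s: 32.6
position: [0.5194, -0.0949, 0.1108]
tcp_rot: [[-0.576, 0.817, 0.001], [0.817, 0.576, 0.001], [0.0, 0.002, -1.0]]
force: [-1.6, -0.3, 6.5]
opening: 0.458
grasp_force: 30.0
```

Call:
send_rows --pt "0 0 0 0 0 -0.08" --pt "0 0 0 0 0 -0.16" --pt "0 0 0 0 0 -0.24" --pt "0 0 0 0 0 -0.32" --pt "0 0 0 0 0 -0.4" --pt "0 0 0 0 0 -0.48" --pt "0 0 0 0 0 -0.52" --pt "0 0 0 0 0 -0.548" --pt "0 0 0 0 0 -0.548" --pt "0 0 0 0 0 -0.548"

```text
time_s: 33.6
position: [0.5201, -0.095, 0.1108]
tcp_rot: [[-0.995, 0.096, 0.003], [0.096, 0.995, 0.001], [-0.003, 0.001, -1.0]]
force: [-0.7, -1.0, 4.3]
opening: 0.457
grasp_force: 30.0
```

```bash
python3 - <<'E'
from h import *
s=readout.read_state();print(s['force'],s['moment'],s['opening'],s['grasp_force'])
to(.5183,-.0944,.108,84.5)
E
```

```text
[-0.66535326 -0.999688    4.32661689] [0.04931763 0.09723242 0.06590776] 0.45696796434077197 30.00181496143341
row [0.007, 0.002, 0.011, 0.001, 0.002, 0.0] rows~ 0.1 cur [ 0.5201 -0.095   0.1108] 84.5
```

Call:
send_rows --pt "0 0 -0.03 0 0 0" --pt "0 0 -0.06 0 0 0" --pt "0 0 -0.1 0 0 0" --pt "0 0 -0.15 0 0 0" --pt "0 0 -0.25 0 0 0" --pt "0 0 -0.4 0 0 0" --pt "0 0 -0.55 0 0 0" --pt "0 0 -0.55 0 0 0"

```text
time_s: 34.4
position: [0.5226, -0.0962, 0.2535]
tcp_rot: [[-0.995, 0.096, 0.012], [0.096, 0.995, -0.003], [-0.013, -0.002, -1.0]]
force: [-0.6, -0.9, -0.7]
opening: 0.456
grasp_force: 30.0
```

```bash
python3 - <<'E'
from h import *
inhand(); tc=tray('tr5'); x,y=tp((.467,.2935),.035,-.058); print(x,y); to(x,y,.20)
E
```

```text
below tip pts 207 lowest 0.0467 0.4562697836019184 29.999011158943176
scene [0.4679 0.2963] [307. 220.] 2.7
side [0.4667 0.2925] [304. 220.] 3.6
0.5049875191785008 0.23741124545273773
row [0.181, 1.316, 0.193, 0.001, -0.0, 0.0] rows~ 6.7 cur [ 0.5184 -0.0946  0.2474] 84.5
```

Call:
send_rows --pt "0.09 0.65 0 0 0 0" --pt "0.09 0.65 0 0 0 0" --pt "0.09 0.65 0 0 0 0" --pt "0.09 0.65 0 0 0 0"

```text
time_s: 34.95
position: [0.5096, 0.0732, 0.2458]
tcp_rot: [[-0.996, 0.092, -0.005], [0.092, 0.996, 0.004], [0.005, 0.004, -1.0]]
force: [0.3, -0.5, -1.0]
opening: 0.451
grasp_force: 30.0
```

Call:
send_rows --pt "0.091 0.666 0.1 0 0 0" --pt "0.091 0.666 0.193 0 0 0" --pt "0.091 0.666 0.193 0 0 0" --pt "0.091 0.666 0.193 0 0 0" --pt "0.091 0.666 0.193 0 0 0" --pt "0.091 0.666 0.193 0 0 0"

```text
time_s: 35.55
position: [0.5047, 0.2366, 0.1983]
tcp_rot: [[-0.996, 0.095, -0.003], [0.095, 0.996, 0.0], [0.003, 0.0, -1.0]]
force: [0.3, 0.1, -1.5]
opening: 0.458
grasp_force: 30.0
```

Call:
send_rows --pt "0 0 0.18 0 0 0" --pt "0 0 0.36 0 0 0" --pt "0 0 0.5 0 0 0" --pt "0 0 0.55 0 0 0" --pt "0 0 0.578 0 0 0" --pt "0 0 0.578 0 0 0"

```text
time_s: 36.15
position: [0.5064, 0.2366, 0.0555]
tcp_rot: [[-0.995, 0.097, 0.001], [0.097, 0.995, 0.002], [-0.001, 0.002, -1.0]]
force: [-0.1, -0.3, -1.6]
opening: 0.458
grasp_force: 30.0
```

Call:
send_rows --grip 0.62 --pt "0 0 0 0 0 0" --pt "0 0 0 0 0 0" --pt "0 0 0 0 0 0" --pt "0 0 -0.1 0 0 0" --pt "0 0 -0.3 0 0 0" --pt "0 0 -0.5 0 0 0" --pt "0 0 -0.7 0 0 0" --pt "0 0 -0.9 0 0 0" --pt "0 0 -0.9 0 0 0"

```text
time_s: 37.05
position: [0.51, 0.2383, 0.2891]
tcp_rot: [[-0.995, 0.095, 0.018], [0.095, 0.995, 0.006], [-0.018, 0.008, -1.0]]
force: [1.1, 0.2, 0.5]
opening: 0.617
grasp_force: 0.0
```

```bash
cat >> h.py <<'E'
def intray(tag,tc=(.467,.2935)):
    p,d,C=snap('scene',tag); X=cloud(d,C).reshape(-1,3); X=X[(X[:,2]>.05)&(X[:,2]<.12)&(abs(X[:,0]-tc[0])<.15)&(abs(X[:,1]-tc[1])<.105)]
    m=np.zeros((340,260),np.uint8); m[((X[:,0]-.307)*1000).astype(int),((X[:,1]-.18)*1000).astype(int)]=255; m=cv2.dilate(m,np.ones((7,7)))
    n,l,st,c=cv2.connectedComponentsWithStats(m)
    for i in range(1,n):
        if st[i,4]>200: print((c[i][::-1]/1000+[.307,.18]).round(3),st[i])
    print('zmax',X[:,2].max())
E
python3 - <<'E'
from h import *
intray('s17'); to(*mp(.125,135),.20,38.5)
E
```

```text
[0.37  0.227] [  24   31   51   55 1886]
[0.437 0.289] [  87  100   51   53 1860]
[0.509 0.235] [  32  172   52   53 1964]
zmax 0.09105217578619751
row [-0.216, -0.969, 0.338, 0.006, 0.005, 0.511] rows~ 5.4 cur [0.5079 0.2376 0.2853] 84.5
```

Three are set down. Third turn.

Call:
send_rows --grip 0.3 --pt "-0.216 -0.969 0 0 0 0.511" --pt "-0.216 -0.969 0 0 0 0.511" --pt "-0.216 -0.969 0 0 0 0.511" --pt "-0.216 -0.969 0.2 0 0 0.511" --pt "-0.216 -0.969 0.338 0 0 0.511" --pt "-0.216 -0.969 0.338 0 0 0.511" --pt "-0.216 -0.969 0.338 0 0 0.511" --pt "-0.216 -0.969 0.338 0 0 0.511" --pt "-0.216 -0.969 0.338 0 0 0.511"

```text
time_s: 38.0
position: [0.5363, -0.0083, 0.1959]
tcp_rot: [[-0.624, 0.782, 0.001], [0.782, 0.624, 0.002], [0.001, 0.002, -1.0]]
force: [0.4, -0.1, -0.9]
opening: 0.3
grasp_force: 0.0
```

```bash
python3 - <<'E'
from h import *
to(*mp(.125,135),.108,38.5)
block('w18',xy=mp(.125,135),zl=(.118,.127),r=.02)
E
```

```text
row [-0.008, 0.01, 0.352, 0.002, -0.001, 0.001] rows~ 1.8 cur [ 0.5363 -0.0083  0.1959] 38.6
block 314 [539.8  -7.8] [14.8 14.9] 38.4
```

Call:
send_rows --pt "-0.008 0.01 0.1 0 0 0" --pt "-0.008 0.01 0.2 0 0 0" --pt "-0.008 0.01 0.3 0 0 0" --pt "-0.008 0.01 0.348 0 0 0" --pt "-0.008 0.01 0.348 0 0 0" --pt "-0.008 0.01 0.348 0 0 0"

```text
time_s: 38.65
position: [0.5401, -0.0087, 0.1092]
tcp_rot: [[-0.623, 0.782, 0.002], [0.782, 0.623, 0.002], [0.0, 0.003, -1.0]]
force: [-0.7, -1.6, 0.6]
opening: 0.3
grasp_force: 0.0
```

Call:
send_rows --pt "0.003 -0.04 0.004 0 0 -0.036" --pt "-0.005 -0.1 0.004 0 0 -0.098" --pt "-0.023 -0.167 0.004 0 0 -0.169" --pt "-0.05 -0.231 0.004 0 0 -0.24" --pt "-0.091 -0.298 0.004 0 0 -0.32" --pt "-0.142 -0.358 0.004 0 0 -0.4" --pt "-0.201 -0.409 0.004 0 0 -0.48" --pt "-0.268 -0.45 0.004 0 0 -0.56" --pt "-0.341 -0.48 0.004 0 0 -0.64" --pt "-0.408 -0.497 0.004 0 0 -0.711" --pt "-0.46 -0.504 0.004 0 0 -0.764" --pt "-0.504 -0.506 0.004 0 0 -0.809"

```text
time_s: 39.85
position: [0.5153, -0.1804, 0.1082]
tcp_rot: [[-0.932, -0.363, -0.008], [-0.363, 0.932, 0.015], [0.002, 0.017, -1.0]]
force: [-3.8, 12.4, 9.7]
opening: 0.298
grasp_force: 6.3
```

Call:
send_rows --pt "0 0 0 0 0 0" --pt "0 0 0 0 0 0" --pt "0 0 0 0 0 0" --pt "0 0 -0.2 0 0 0" --pt "0 0 -0.4 0 0 0" --pt "0 0 -0.6 0 0 0" --pt "0 0 -0.75 0 0 0" --pt "0 0 -0.75 0 0 0"

```text
time_s: 40.65
position: [0.522, -0.1888, 0.3012]
tcp_rot: [[-0.932, -0.363, 0.013], [-0.364, 0.932, -0.006], [-0.01, -0.01, -1.0]]
force: [0.5, -0.7, -0.5]
opening: 0.302
grasp_force: 0.0
```

```bash
python3 - <<'E'
from h import *
handles('w19'); to(.518,-.0945,.20,31.5)
E
```

```text
R 167 [ 0.5196 -0.1838] deg off 0.02 r 0.125
row [-0.125, 0.353, 0.391, -0.0, 0.005, 0.887] rows~ 9.3 cur [ 0.5203 -0.1879  0.298 ] 111.3
```

Call:
send_rows --grip 0.69 --pt "-0.118 0.355 0.1 0 0 0.887" --pt "-0.118 0.355 0.2 0 0 0.887" --pt "-0.118 0.355 0.31 0 0 0.887" --pt "-0.118 0.355 0.31 0 0 0.887" --pt "-0.118 0.355 0.38 0 0 0.887" --pt "-0.118 0.355 0.38 0 0 0.887" --pt "-0.118 0.355 0.38 0 0 0.887" --pt "-0.118 0.355 0.38 0 0 0.887" --pt "-0.118 0.355 0.38 0 0 0.887" --pt "-0.118 0.355 0.38 0 0 0.887" --pt "-0.118 0.355 0.38 0 0 0.887" --pt "-0.118 0.355 0.38 0 0 0.887"

```text
time_s: 41.9
position: [0.5132, -0.093, 0.1986]
tcp_rot: [[-0.523, 0.852, -0.002], [0.852, 0.523, 0.003], [0.003, 0.0, -1.0]]
force: [0.5, -0.9, -0.6]
opening: 0.686
grasp_force: 0.0
```

```bash
python3 - <<'E'
from h import *
q=block('w20'); to(.5185,-.0944,.108,q[2])
E
```

```text
block 1308 [518.3 -95.5] [40.  40.3] 26.3
row [-0.016, 0.015, 0.363, 0.0, -0.002, 0.058] rows~ 1.8 cur [ 0.5134 -0.0931  0.1988] 31.5
```

Call:
send_rows --pt "-0.016 0.015 0.1 0 0 0.058" --pt "-0.016 0.015 0.25 0 0 0.058" --pt "-0.016 0.015 0.36 0 0 0.058" --pt "-0.016 0.015 0.36 0 0 0.058" --pt "-0.016 0.015 0.36 0 0 0.058"

```text
time_s: 42.45
position: [0.519, -0.0945, 0.1095]
tcp_rot: [[-0.443, 0.897, -0.001], [0.897, 0.443, 0.003], [0.003, 0.0, -1.0]]
force: [0.7, -0.8, 0.1]
opening: 0.692
grasp_force: 0.0
```

Call:
send_rows --grip 0 --pt "0 0 0 0 0 0" --pt "0 0 0 0 0 0" --pt "0 0 0 0 0 0" --pt "0 0 0 0 0 0" --pt "0 0 0 0 0 0"

```text
time_s: 42.95
position: [0.5194, -0.0947, 0.1105]
tcp_rot: [[-0.443, 0.897, 0.001], [0.897, 0.443, 0.001], [0.001, 0.002, -1.0]]
force: [-1.3, -0.7, 6.7]
opening: 0.455
grasp_force: 30.0
```

Call:
send_rows --pt "0 0 0 0 0 -0.08" --pt "0 0 0 0 0 -0.16" --pt "0 0 0 0 0 -0.24" --pt "0 0 0 0 0 -0.32" --pt "0 0 0 0 0 -0.4" --pt "0 0 0 0 0 -0.48" --pt "0 0 0 0 0 -0.56" --pt "0 0 0 0 0 -0.62" --pt "0 0 0 0 0 -0.647" --pt "0 0 0 0 0 -0.647" --pt "0 0 0 0 0 -0.647"

```text
time_s: 44.05
position: [0.5202, -0.0952, 0.1105]
tcp_rot: [[-0.995, 0.097, 0.003], [0.097, 0.995, 0.001], [-0.003, 0.001, -1.0]]
force: [-0.4, -1.9, 5.1]
opening: 0.46
grasp_force: 30.0
```

```bash
python3 - <<'E'
from h import *
s=readout.read_state();print(s['force'],s['moment'],s['opening'],s['grasp_force'])
to(.5183,-.0944,.108,84.5)
E
```

```text
[-0.35411738 -1.93121388  5.05377908] [-0.15182079  0.13587463  0.01768487] 0.4597162579928847 30.00148504972458
row [0.008, 0.003, 0.01, 0.001, 0.002, -0.0] rows~ 0.1 cur [ 0.5202 -0.0952  0.1105] 84.5
```

Call:
send_rows --pt "0 0 -0.03 0 0 0" --pt "0 0 -0.06 0 0 0" --pt "0 0 -0.1 0 0 0" --pt "0 0 -0.15 0 0 0" --pt "0 0 -0.25 0 0 0" --pt "0 0 -0.4 0 0 0" --pt "0 0 -0.55 0 0 0" --pt "0 0 -0.55 0 0 0"

```text
time_s: 44.85
position: [0.5228, -0.096, 0.2532]
tcp_rot: [[-0.995, 0.096, 0.012], [0.096, 0.995, -0.003], [-0.013, -0.002, -1.0]]
force: [0.9, -0.2, -0.7]
opening: 0.455
grasp_force: 30.0
```

```bash
python3 - <<'E'
from h import *
inhand(); tc=tray('tr6'); x,y=tp((.467,.2935),.1,-.005); print(x,y); to(x,y,.20)
E
```

```text
below tip pts 202 lowest 0.0464 0.4549501266887059 29.99904692173004
scene [0.4677 0.2969] [305. 220.] 2.7
side [0.4673 0.2922] [304. 217.] 3.0
0.5671246332566722 0.2937404479505215
row [-0.044, 1.564, 0.192, 0.001, -0.0, 0.0] rows~ 7.9 cur [ 0.5186 -0.0945  0.2471] 84.5
```

Call:
send_rows --pt "-0.022 0.78 0 0 0 0" --pt "-0.022 0.78 0 0 0 0" --pt "-0.022 0.78 0 0 0 0" --pt "-0.022 0.78 0 0 0 0"

```text
time_s: 45.4
position: [0.542, 0.1008, 0.2455]
tcp_rot: [[-0.995, 0.096, -0.004], [0.096, 0.995, 0.002], [0.004, 0.002, -1.0]]
force: [1.1, 0.5, -0.9]
opening: 0.458
grasp_force: 30.0
```

Call:
send_rows --pt "-0.022 0.784 0.1 0 0 0" --pt "-0.022 0.784 0.193 0 0 0" --pt "-0.022 0.784 0.193 0 0 0" --pt "-0.022 0.784 0.193 0 0 0" --pt "-0.022 0.784 0.193 0 0 0" --pt "-0.022 0.784 0.193 0 0 0" --pt "-0.022 0.784 0.193 0 0 0"

```text
time_s: 46.1
position: [0.5669, 0.2922, 0.1985]
tcp_rot: [[-0.995, 0.096, -0.002], [0.096, 0.995, 0.001], [0.002, 0.0, -1.0]]
force: [-0.5, -0.4, -0.8]
opening: 0.453
grasp_force: 30.0
```

Call:
send_rows --pt "0 0 0.18 0 0 0" --pt "0 0 0.36 0 0 0" --pt "0 0 0.5 0 0 0" --pt "0 0 0.55 0 0 0" --pt "0 0 0.578 0 0 0" --pt "0 0 0.578 0 0 0"

```text
time_s: 46.7
position: [0.5686, 0.293, 0.0557]
tcp_rot: [[-0.995, 0.097, 0.001], [0.097, 0.995, 0.002], [-0.001, 0.002, -1.0]]
force: [0.5, 0.2, -0.9]
opening: 0.454
grasp_force: 30.0
```

Call:
send_rows --grip 0.62 --pt "0 0 0 0 0 0" --pt "0 0 0 0 0 0" --pt "0 0 0 0 0 0" --pt "0 0 -0.1 0 0 0" --pt "0 0 -0.3 0 0 0" --pt "0 0 -0.5 0 0 0" --pt "0 0 -0.7 0 0 0" --pt "0 0 -0.9 0 0 0" --pt "0 0 -0.9 0 0 0" --pt "0 0 -0.9 0 0 0" --pt "0 0 -0.9 0 0 0"

```text
time_s: 47.8
position: [0.5666, 0.293, 0.2792]
tcp_rot: [[-0.995, 0.096, -0.002], [0.096, 0.995, 0.001], [0.002, 0.001, -1.0]]
force: [0.6, 0.2, 0.1]
opening: 0.619
grasp_force: 0.0
```

```bash
python3 - <<'E'
from h import *
intray('s21'); tray('tr7')
cv2.imwrite('pics/fin.png',np.hstack([cv2.resize(cv2.imread(f'pics/{f}.png')[a:a+180,b:b+250],None,fx=1.6,fy=1.6,interpolation=cv2.INTER_CUBIC) for f,a,b in (('tr7scene',110,240),('tr7side',110,150))]))
print(readout.read_state()['time_s'])
E
```

```text
[0.368 0.227] [  25   31   49   56 1967]
[0.438 0.288] [  87  100   49   54 1794]
[0.445 0.392] [205 127  14  26 246]
[0.51  0.235] [  32  172   52   54 1956]
[0.543 0.197] [ 11 225  13  22 208]
[0.572 0.291] [  90  235   46   54 1857]
zmax 0.09331206825347615
scene [0.4668 0.2966] [307. 217.] 2.9
side [0.4669 0.2933] [304. 220.] 2.8
47.95
```

View pics/fin.png

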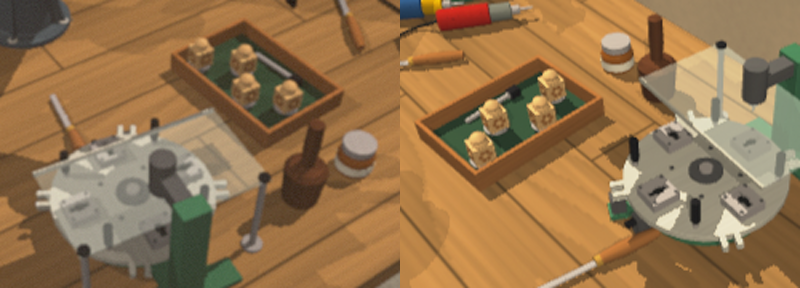

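The final view shows four finials and the pin on the tray floor, an empty machine and the bystanders untouched. The table was measured at its stop, within 0.1°.

```bash
python3 -c "
from rig import ticket
print(ticket.hand_in())"
```

```text
the job is handed in; nothing more can be done
None
```

I handed the job in at about 48 s of the 210 s allowed. All four finials and the lock pin are on the tray floor, the machine is empty with its table on a stop, and the gouges, wax jar and mallet were left alone; the hand-in returned no verdict.

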